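Set aside the rejected angle gauge, then rock the good one on a ball stud to its mark

ROBOT

A 6-joint arm with a two-finger parallel gripper is mounted at the origin on a cart in front of the work surface, level with it; the furniture and walls round the work are solid. World frame = base frame: x ahead of the robot, y to its left, z up, the work surface at z = 0. Lengths are in m, angles in rad, forces in N, time in s.
With the tool pointing down it reaches from about 0.25 to 0.775 m from the base axis. Payload 4 kg.
Tool frame: the origin (TCP) lies at the very end of the fingers, on their centre line; the grasp point (between the pads) lies 19 mm behind it; y points along the fingers, x is the direction in which the jaws open and shut, and the axes are right-handed (so a half turn about y gives the same grasp; the last joint's range is limited). The gripper opens to 94 mm and grips with 3 to 60 N. Pads are 16 mm wide; open, the fingers measure 119 mm over their backs; the gripper's body (75 mm by 177 mm) begins 78 mm behind the grasp point.
Start: joints at [-1.265, 0.087, 1.371, -0, 1.684, -0.103], TCP at [0.219, -0.505, 0.206] pointing down, gripper open.
Joint ranges: [-3.1, 3.1], [-0.76, 2.03], [0.27, 2.55], [-1.08, 4.22], [0.17, 2.65], [-2.57, 2.57]. Speed limits (rad/s): [2.79, 2.79, 3.14, 3.14, 3.14, 3.14].

INTERFACE

Orientations are given as [roll, pitch, yaw] about the fixed x, y, z axes, in that order (R = Rz(yaw) Ry(pitch) Rx(roll)).
In Python, from bench import robot gives the robot as it stands.
- The arm moves only by the shell command python3 -m handwheel 'ROWS' [OPENING]. ROWS is JSON, a list of rows, each an object with "delta_pos": the shift along the tool's x, y, z in mm, a list of three; "yaw": the turn about the tool's y in rad. A call has 1 to 12 rows; each row is the pose to reach, as a shift and turn from the pose commanded when the call began, along the tool's axes at that moment; what a row does not reach only later rows make up. A row lasts 1/10 s, in which the tool goes at most 50 mm and 8.59 degrees, less where a joint would pass 70% of its speed; a pose out of reach is approached as far as the arm can. A call with a gripper value outside its range is refused whole. OPENING is the closure in counts, from 0 (fully open) to 255 (shut), set as the call begins (- or left out, the last holds). The fingers move at their own pace and stop on an object; the grip force is fixed at half the most. Time passes only in rows, so rows that repeat a pose let the fingers close. It gives the time, the measured TCP pose, the force and the opening at its end, in the units of the state.
- robot.get_obs(): the state, without advancing time (a new reading comes with each control period).
- robot.snapshot(name): name is "scene" or "side" or "wrist"; returns a dict with "image" (420x560x3 uint8, red, green, blue), "fx", "fy", "cx", "cy" (pixels), "k1" (the pictures are not rectified: a ray, as slopes to the right and down, at radius r is drawn at 1 + k1 r^2 times it, then the intrinsics apply), "rvec" (rotation vector, rad) and "tvec" (3), from world to camera coordinates, as OpenCV has them. Camera axes: x right, y down, z forward; pixel columns grow to the right and rows downward; lengths in m; the calibration is good to about 2 mm. A picture is of the moment at which its call begins. There is no depth.
- robot.close_job(): hands the job in, once; it reports no verdict.
The state is a dict: "time": time; "joint_positions": joint angles; "qvel": joint speeds; "joint_torque": joint torques, N m; "tool_pos": TCP position; "ee_rot": TCP orientation; "wrist_force": force on the tool from outside, world axes, zero at the start; "wrist_torque": the same for the moment, N m; "width": finger opening in m.
Only numpy, scipy, OpenCV 4.12 (cv2) and the standard library are available. Lean on these libraries where they do the work, as an engineer would, in place of code of your own. Each camera call takes 0.05 s, during which the arm holds its last target.

TASK

Two angle gauges stand on the bench: put the red-tagged (rejected) one upright into the red nest and let go of it. Then take the green-tagged gauge by its grip post, set its foot upright and steady on the sprung ball stud of the joist offcut, with the ball near the middle of the foot, and rock it there, pressing only lightly, until its swinging pointer settles on the blue mark. Finish while holding it like that, still resting on the stud, and leave the other things on the bench alone.

Things in the scene. Friction and masses are not known exactly. Their poses are not given: they have to be found in the camera images.
- green_gauge_grip (a point): centre of the good gauge's grip post, 107 mm above its underside. The post is black, 24 x 24 mm, from 86 to 128 mm above the underside, with a green tag on its top. Gauge axes: z up, x out of its back (the dial faces -x), y along its width
- green_gauge_base (a point): centre of the flat underside of the green-tagged gauge's foot; axes as for its grip
- green_gauge: good angle gauge, about 0.34 kg: grey body 22 (x) x 86 (y) mm, shoulders 86 mm above its underside, on a flat aluminium foot 44 (x) x 92 (y) x 12 mm; green tags on shoulders and dial; origin at the centre of its underside
- red_gauge_grip (a point): centre of the rejected gauge's black 24 x 24 mm grip post, 107 mm above its underside; axes as for the green one
- red_gauge_base (a point): centre of the flat underside of the red-tagged gauge's foot
- red_gauge: rejected gauge: same build and size as the green one, with red tags on post, shoulders and dial; origin at the centre of its underside
- green_gauge_pointer (a joint): hanging pointer of the green gauge (black needle, brass bob; pivot 76 mm above the underside): angle in rad about the gauge's x axis, 0 = along the gauge's -z, positive = tip towards its +y. It hangs plumb by its weight and settles in about 1 s: turn the gauge by an angle about its own x axis and it reads minus that angle
- green_gauge_mark (a joint): angle (rad) of the blue diamond mark on the green gauge's dial, same pivot, zero and sense as the pointer, which is on the mark when both values are equal. It stays where it was set, 0.20 to 0.42: the gauge must be turned by minus that about its own x axis (top leaning towards its +y)
- green_gauge_pointer_tip (a point): tip of the pointer, 55 mm from its pivot
- green_gauge_mark_tip (a point): tip of the blue mark, 55 mm from the pivot; meets the pointer tip when on the mark
- stud_top (a point): topmost point of the steel ball stud, 86 mm above the bench: a ball of radius 20 mm (its centre 20 mm below this point) on a sprung shank in the middle of the dark offcut. It gives straight down up to 9 mm: about 2 N to start, then 0.8 N per mm; sideways it is rigid
- stud: the ball stud; origin on its axis, 50 mm below its top
- offcut: dark joist offcut, 92 x 202 x 36 mm, fixed to the bench, origin at the centre of its underside
- red_nest: red tray for rejected gauges, fixed: outside 68 (x) x 116 (y) x 16 mm high, walls and floor 5 mm thick (inside 58 x 106 mm, floor 5 mm above the bench); origin at the centre of its underside; takes a gauge's foot with its width along the tray's y, either way round
- green_nest: green tray of the same size, stays empty
- wax_tin: red round tin with grey lid, 67 mm, 37 mm high; bystander
- brush: brass wire brush with wooden handle, 34 x 120 x 30 mm; bystander
- pad: pale wooden sanding block, 72 x 84 x 34 mm; bystander
- plier: pliers with dark blue handles, 183 x 57 x 10 mm; bystander

How it is judged:
By the outcome, as a careful person would: the job done as asked, in the order asked, and still so for the second after the job is handed in, while the arm keeps its last pose, push and grip.
It also fails if it takes over 61 s, if anything falls off the work surface, if the arm or the gripper's body presses on something with over 40 N, if the wrist force passes 120 N, or if a joint passes its speed limit or range.

## Working session

There is one attempt and no reset: what is moved stays moved. The work goes in short steps, Python scripts to look and compute and a shell command to move; the robot and the scene stay as the last step left them, time stands still between calls to the robot, and variables do not carry over. Pictures are saved under pics/ and viewed, and the job is handed in when it is done.

```bash
ls; mkdir -p pics; cat > h.py <<'E'
import numpy as np, cv2
from bench import robot
from scipy.spatial.transform import Rotation as Ro
def snap(n,f=None):
    s=robot.snapshot(n)
    if f: cv2.imwrite('pics/'+f,cv2.cvtColor(s['image'],cv2.COLOR_RGB2BGR))
    return s
def ray(s,u,v):
    d=np.array([(u-s['cx'])/s['fx'],(v-s['cy'])/s['fy']]);x=d.copy()
    for _ in range(30): x=d/(1+s['k1']*(x@x))
    R=cv2.Rodrigues(np.array(s['rvec'],float))[0];t=np.array(s['tvec'],float).ravel()
    w=R.T@np.array([x[0],x[1],1]); return -R.T@t, w/np.linalg.norm(w)
def onz(s,u,v,z):
    o,d=ray(s,u,v); return o+d*(z-o[2])/d[2]
def proj(s,P):
    R=cv2.Rodrigues(np.array(s['rvec'],float))[0];t=np.array(s['tvec'],float).ravel()
    c=R@np.array(P,float)+t;x=c[:2]/c[2];x=x*(1+s['k1']*(x@x))
    return np.array([x[0]*s['fx']+s['cx'],x[1]*s['fy']+s['cy']])
def tri(*rs):
    A=0;b=0
    for o,d in rs:
        M=np.eye(3)-np.outer(d,d);A=A+M;b=b+M@o
    X=np.linalg.solve(A,b);return X,[np.linalg.norm((np.eye(3)-np.outer(d,d))@(X-o)) for o,d in rs]
def toolR(o=None):
    o=o or robot.get_obs(); return Ro.from_euler('xyz',o['ee_rot']).as_matrix()
E
python3 - <<'E'
from h import *
np.set_printoptions(precision=4,suppress=True)
for n in ['scene','side','wrist']:
    s=snap(n,n+'0.png');print(n,s['fx'],s['k1'],ray(s,280,210))
print(robot.get_obs());print(toolR())
E
```

```text
pics
scene 433.66392713082195 -0.025681253686033308 (array([-0.1066, -0.9293,  0.9201]), array([ 0.5065,  0.5613, -0.6546]))
side 443.3745574295674 -0.03307330388195226 (array([ 0.5166, -1.2237,  0.8213]), array([ 0.0422,  0.8159, -0.5766]))
wrist 324.88032120715707 -0.06376901730294698 (array([ 0.2789, -0.4772,  0.3835]), array([-0.222 , -0.0911, -0.9708]))
{'time': 0.15, 'joint_positions': array([-1.2651,  0.0878,  1.3719, -0.    ,  1.6836, -0.1031]), 'qvel': array([ 0.0008, -0.0027, -0.0051, -0.0001, -0.0019,  0.0006]), 'joint_torque': array([  0.0023, -34.0642, -30.2793,   0.072 ,   0.0305,  -0.0001]), 'tool_pos': array([ 0.2185, -0.5043,  0.2046]), 'ee_rot': array([-1.5706,  0.0017, -1.162 ]), 'wrist_force': array([-0.3741,  0.6202, -0.6682]), 'wrist_torque': array([0.0354, 0.0415, 0.0072]), 'width': 0.09420743738881236}
[[ 0.3975 -0.0005  0.9176]
 [-0.9176  0.0016  0.3975]
 [-0.0017 -1.      0.0002]]
```

View pics/scene0.png

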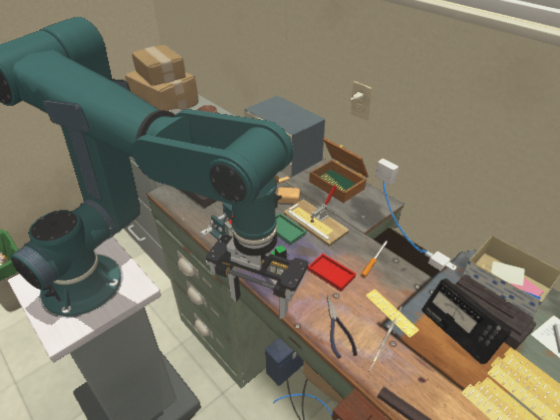

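View pics/side0.png

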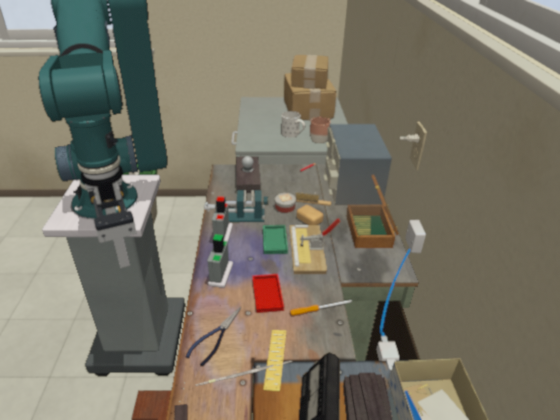

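View pics/wrist0.png

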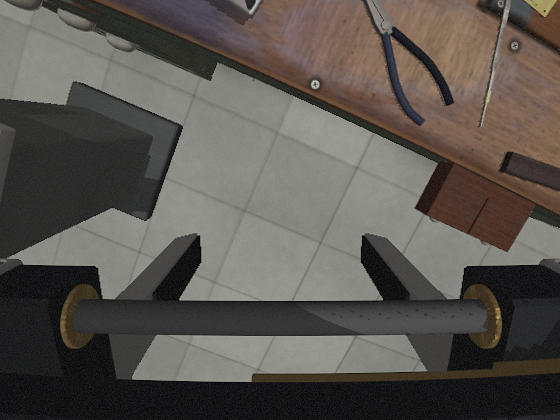

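```bash
python3 - <<'E'
import cv2
im=cv2.imread('pics/side0.png')
cv2.imwrite('pics/side0c.png',cv2.resize(im[145:320,185:345],None,fx=5,fy=3.4*5/3.4,interpolation=cv2.INTER_CUBIC)[:600] if 0 else cv2.resize(im[140:290,185:345],None,fx=4,fy=4,interpolation=cv2.INTER_CUBIC))
E
```

```text
(no output)
```

View pics/side0c.png

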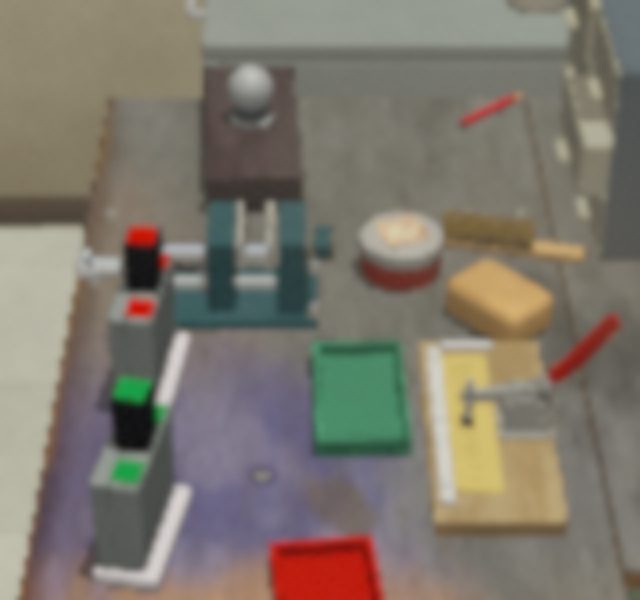

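```bash
python3 - <<'E'
from h import *
np.set_printoptions(precision=4,suppress=True)
s=snap('side')
c=lambda u,v:(185+u/4,140+v/4)
print('ball',onz(s,*c(250,88),.066))
print('g top',onz(s,*c(133,391),.128),'r top',onz(s,*c(143,237),.128))
for p in [(118,378),(153,382),(148,405),(114,402)]: print('gtc',onz(s,*c(*p),.128))
for p in [(155,582),(190,490),(97,573)]: print('foot g',onz(s,*c(*p),.012))
for p in [(167,402),(188,336)]: print('foot r',onz(s,*c(*p),.012))
for p in [(113,470),(145,470)]: print('gsh tag',onz(s,*c(*p),.086))
im=cv2.cvtColor(s['image'],cv2.COLOR_RGB2HSV)
h,S,v=[im[...,i].astype(int) for i in range(3)]
m=(((h<6)|(h>174))&(S>180)&(v>90)).astype(np.uint8); m[:270]=0;m[320:]=0
n,l,st,ce=cv2.connectedComponentsWithStats(m)
for i in range(1,n):
  if st[i,4]>100:
    print(st[i]);cn,_=cv2.findContours((l==i).astype(np.uint8),0,2);k=cv2.convexHull(cn[0]);a=cv2.approxPolyDP(k,3,True)[:,0]
    print([(tuple(p),onz(s,*map(float,p),.016)) for p in a])
E
```

```text
ball [0.4691 0.1349 0.066 ]
g top [ 0.4096 -0.3617  0.128 ] r top [ 0.4033 -0.19    0.128 ]
gtc [ 0.3992 -0.3486  0.128 ]
gtc [ 0.4214 -0.3528  0.128 ]
gtc [ 0.4199 -0.3754  0.128 ]
gtc [ 0.3987 -0.3724  0.128 ]
foot g [ 0.4206 -0.4115  0.012 ]
foot g [ 0.4384 -0.3244  0.012 ]
foot g [ 0.3829 -0.4031  0.012 ]
foot r [ 0.4171 -0.2302  0.012 ]
foot r [ 0.4281 -0.1514  0.012 ]
gsh tag [ 0.3967 -0.3878  0.086 ]
gsh tag [ 0.4166 -0.3879  0.086 ]
[253 275  30  37 935]
[((np.int32(276), np.int32(275)), array([ 0.5547, -0.3782,  0.016 ])), ((np.int32(282), np.int32(309)), array([ 0.5658, -0.4956,  0.016 ])), ((np.int32(257), np.int32(311)), array([ 0.5059, -0.5013,  0.016 ])), ((np.int32(253), np.int32(277)), array([ 0.4948, -0.3852,  0.016 ]))]
```

```bash
python3 -c "
import cv2
im=cv2.imread('pics/side0.png')
cv2.imwrite('pics/side0d.png',cv2.resize(im[225:325,200:300],None,fx=6,fy=6,interpolation=cv2.INTER_CUBIC))"
```

```text
(no output)
```

View pics/side0d.png

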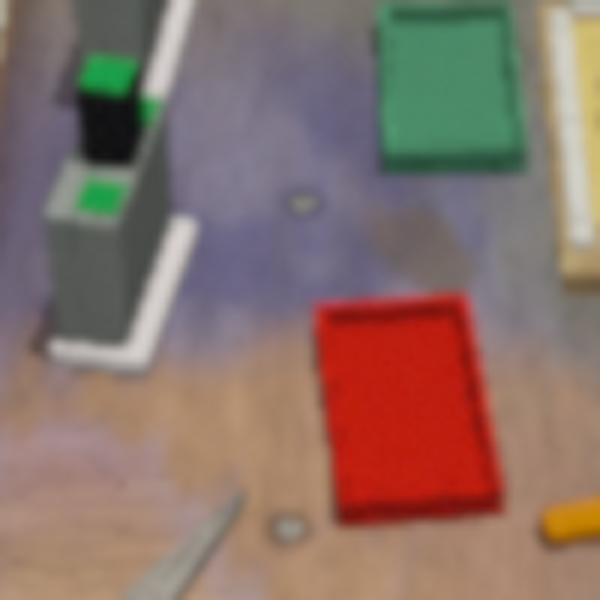

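```bash
cat >> h.py <<'E'
def go(xyz,head=None):
    "print rows needed: delta mm in tool axes and yaw for target TCP xyz, heading of tool x (rad)"
    o=robot.get_obs();R=toolR(o);d=R.T@(np.array(xyz)-o['tool_pos'])*1000
    h=np.arctan2(R[1,0],R[0,0]);y=0
    if head is not None:
        y=-((head-h+np.pi/2)%np.pi-np.pi/2)
    print('t %.2f'%o['time'],'delta',np.round(d,1),'yaw %.3f'%y,'head %.3f'%h,'q6 %.2f'%o['joint_positions'][5],'tcp',np.round(o['tool_pos'],4))
E
python3 -c "
from h import *
go([.39,-.22,.24],-.15)"
```

```text
t 0.20 delta [-192.8  -34.9  270.4] yaw -1.012 head -1.162 q6 -0.10 tcp [ 0.2185 -0.5044  0.2048]
```

```bash
python3 -m handwheel '[{"delta_pos":[-50,-35,70],"yaw":-0.15},{"delta_pos":[-193,-35,270],"yaw":-1.01},{"delta_pos":[-193,-35,270],"yaw":-1.01},{"delta_pos":[-193,-35,270],"yaw":-1.01},{"delta_pos":[-193,-35,270],"yaw":-1.01},{"delta_pos":[-193,-35,270],"yaw":-1.01},{"delta_pos":[-193,-35,270],"yaw":-1.01},{"delta_pos":[-193,-35,270],"yaw":-1.01},{"delta_pos":[-193,-35,270],"yaw":-1.01},{"delta_pos":[-193,-35,270],"yaw":-1.01}]'
python3 -c "
from h import *
snap('wrist','w1.png');snap('scene','s1.png')
go([.403,-.19,.24],-.15)"
```

```text
time: 1.2
tool_pos: [0.3892, -0.221, 0.2402]
ee_rot: [-1.571, 0.001, -0.154]
wrist_force: [0.1, -0.7, -0.6]
width: 0.0941
t 1.30 delta [ 9.   0.2 33.2] yaw -0.005 head -0.155 q6 -0.49 tcp [ 0.389  -0.2214  0.2402]
```

View pics/w1.png

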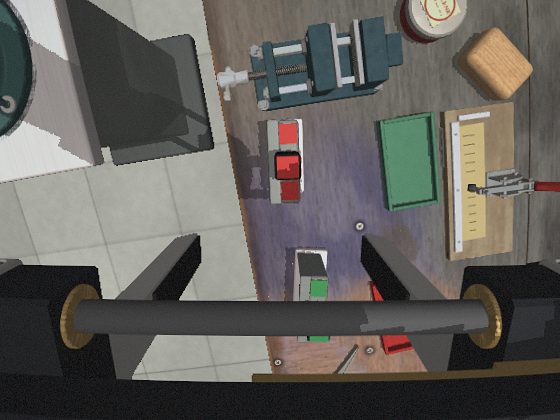

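View pics/s1.png

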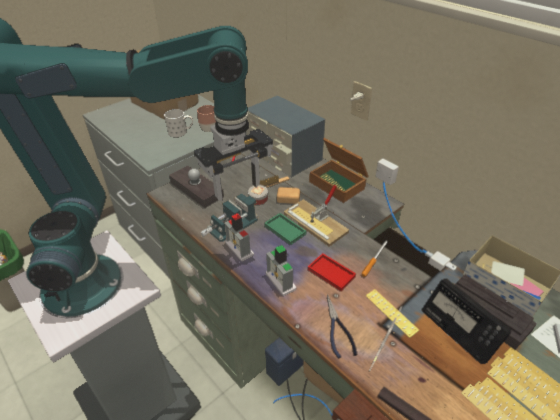

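```bash
python3 - <<'E'
from h import *
np.set_printoptions(precision=4,suppress=True)
im=cv2.imread('pics/s1.png');cv2.imwrite('pics/s1c.png',cv2.resize(im[150:310,160:370],None,fx=3.7,fy=3.7,interpolation=cv2.INTER_CUBIC))
im=cv2.imread('pics/w1.png');cv2.imwrite('pics/w1c.png',cv2.resize(im[100:220,230:350],None,fx=5,fy=5,interpolation=cv2.INTER_CUBIC))
E
```

```text
(no output)
```

View pics/s1c.png

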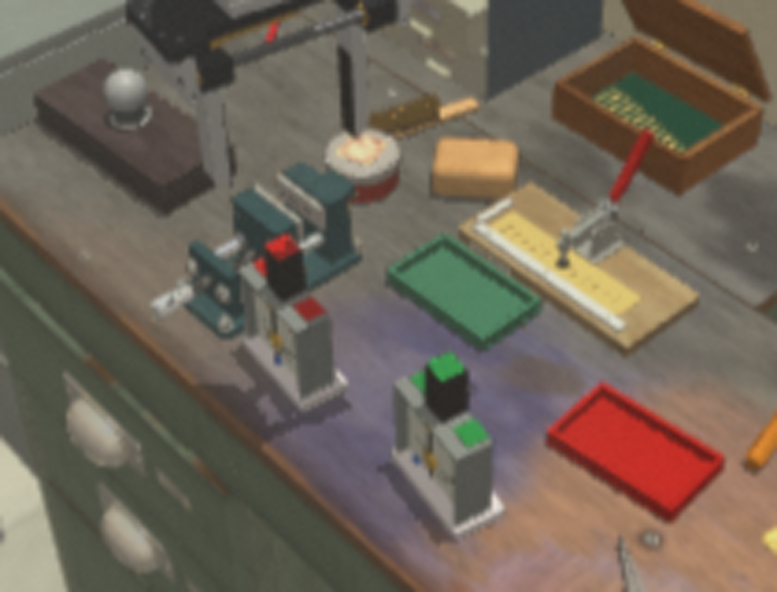

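View pics/w1c.png

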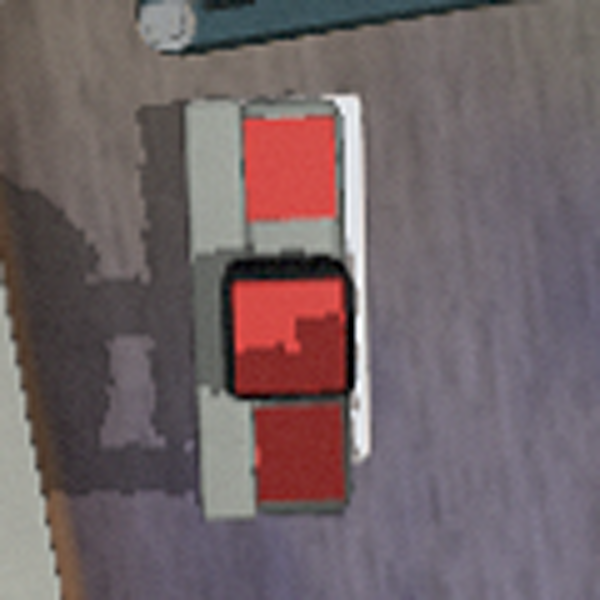

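```bash
python3 - <<'E'
from h import *
np.set_printoptions(precision=4,suppress=True)
s=snap('wrist');c=lambda u,v:(230+u/5,100+v/5)
a=lambda p,q,z:(onz(s,*c(*p),z),onz(s,*c(*q),z))
for p,q,z in [((360,95),(368,460),.012),((245,118),(257,500),.086),((340,118),(347,500),.086),((230,282),(238,392),.128),((343,280),(352,395),.128)]:
    A,B=a(p,q,z);d=A-B;print(A,B,'yaw',np.arctan2(-d[0],d[1]),np.hypot(*d[:2]))
T=onz(s,*c(291,338),.128);print('post',T)
ss=snap('side');sc=snap('scene')
print(tri(ray(s,*c(291,338)),ray(ss,185+143/4,140+237/4),ray(sc,160+283/3.7,150+243/3.7)))
P=T
go([T[0],T[1],.24],-.13)
print(proj(s,robot.get_obs()['tool_pos']))
# nest and stud from scene/side
c2=lambda u,v:(160+u/3.7,150+v/3.7)
for p in [(603,385),(722,460),(672,518),(548,435)]: print('rednest',onz(sc,*c2(*p),.016))
print('ball',tri(ray(sc,*c2(126,92)),ray(ss,185+250/4,140+88/4)))
for p in [(35,100),(102,62),(214,165),(165,187)]: print('offcut',onz(sc,*c2(*p),.036))
E
```

```text
[ 0.4252 -0.1448  0.012 ] [ 0.4146 -0.2345  0.012 ] yaw -0.11814656438893831 0.09033389869832247
[ 0.397  -0.1474  0.086 ] [ 0.3874 -0.2247  0.086 ] yaw -0.12349930145900664 0.07795970380519933
[ 0.4157 -0.1503  0.086 ] [ 0.406  -0.2277  0.086 ] yaw -0.12437240552950905 0.07796437657472093
[ 0.3901 -0.1759  0.128 ] [ 0.3884 -0.1956  0.128 ] yaw -0.08469011888314519 0.01977314837125217
[ 0.41   -0.1787  0.128 ] [ 0.4087 -0.1993  0.128 ] yaw -0.06408688198809913 0.020709289368740603
post [ 0.3993 -0.1875  0.128 ]
(array([ 0.4015, -0.1874,  0.1274]), [np.float64(0.0021518538798552655), np.float64(0.0018754011956525094), np.float64(0.0011988857624368112)])
t 1.45 delta [ 4.8  0.3 34.9] yaw -0.024 head -0.154 q6 -0.49 tcp [ 0.3892 -0.2212  0.2403]
[283.7143 248.8284]
rednest [ 0.5537 -0.3787  0.016 ]
rednest [ 0.563  -0.4897  0.016 ]
rednest [ 0.4957 -0.5005  0.016 ]
rednest [ 0.4865 -0.386   0.016 ]
ball (array([0.4682, 0.1367, 0.0629]), [np.float64(0.0020178168260282874), np.float64(0.002017816826028448)])
offcut [0.4152 0.2143 0.036 ]
offcut [0.4947 0.2235 0.036 ]
offcut [0.4804 0.0228 0.036 ]
offcut [0.4312 0.027  0.036 ]
```

```bash
python3 -m handwheel '[{"delta_pos":[6,0,35],"yaw":-0.03},{"delta_pos":[6,0,35],"yaw":-0.03},{"delta_pos":[6,50,35],"yaw":-0.03},{"delta_pos":[6,90,35],"yaw":-0.03},{"delta_pos":[6,130,35],"yaw":-0.03},{"delta_pos":[6,148,35],"yaw":-0.03},{"delta_pos":[6,148,35],"yaw":-0.03}]'
python3 -c "
from h import *
snap('wrist','w2.png');snap('side','d2.png')
go([.401,-.188,.092],-.12)"
```

```text
time: 2.15
tool_pos: [0.3983, -0.1859, 0.0889]
ee_rot: [-1.568, 0.007, -0.123]
wrist_force: [0.3, -1.4, 0.5]
width: 0.0938
t 2.25 delta [ 0.1  1.  -0.7] yaw -0.003 head -0.123 q6 -0.44 tcp [ 0.401  -0.1873  0.093 ]
```

View pics/w2.png

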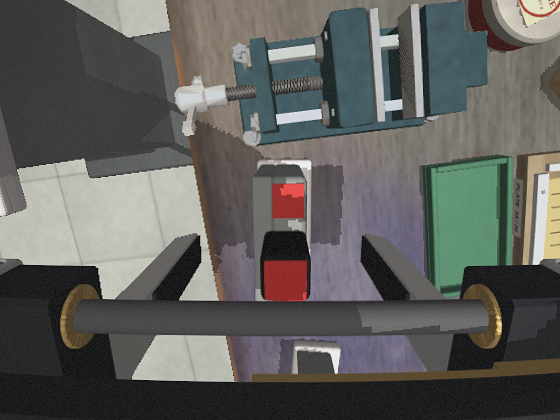

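```bash
python3 -m handwheel '[{"delta_pos":[0,0,0],"yaw":0},{"delta_pos":[0,0,0],"yaw":0},{"delta_pos":[0,0,0],"yaw":0},{"delta_pos":[0,0,0],"yaw":0},{"delta_pos":[0,0,0],"yaw":0},{"delta_pos":[0,0,0],"yaw":0},{"delta_pos":[0,0,0],"yaw":0},{"delta_pos":[0,0,0],"yaw":0}]' 255
python3 -c "
from h import *
go([.401,-.188,.092],-.12)"
```

```text
time: 3.05
tool_pos: [0.4008, -0.1866, 0.0924]
ee_rot: [-1.571, 0.0, -0.122]
wrist_force: [0.2, -0.4, -0.0]
width: 0.0339
t 3.05 delta [ 0.3  0.4 -1.4] yaw -0.002 head -0.122 q6 -0.44 tcp [ 0.4008 -0.1866  0.0924]
```

Still closing (34 mm); a few more rows, then lift.

```bash
python3 -m handwheel '[{"delta_pos":[0,0,0],"yaw":0},{"delta_pos":[0,0,0],"yaw":0},{"delta_pos":[0,0,0],"yaw":0},{"delta_pos":[0,0,0],"yaw":0},{"delta_pos":[0,-10,0],"yaw":0},{"delta_pos":[0,-30,0],"yaw":0},{"delta_pos":[0,-60,0],"yaw":0},{"delta_pos":[0,-100,0],"yaw":0},{"delta_pos":[0,-150,0],"yaw":0},{"delta_pos":[0,-170,0],"yaw":0},{"delta_pos":[0,-170,0],"yaw":0}]'
python3 -c "
from h import *
snap('wrist','w3.png');snap('scene','s3.png')
go([.529,-.44,.26],.095)"
```

```text
time: 4.15
tool_pos: [0.4023, -0.1875, 0.2669]
ee_rot: [-1.574, -0.008, -0.122]
wrist_force: [-0.8, -0.2, -3.4]
width: 0.0237
t 4.25 delta [ 158.4    1.3 -236.1] yaw -0.217 head -0.122 q6 -0.44 tcp [ 0.4006 -0.1864  0.2616]
```

View pics/w3.png

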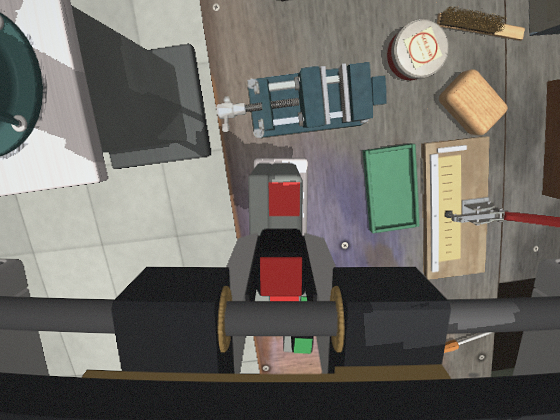

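View pics/s3.png

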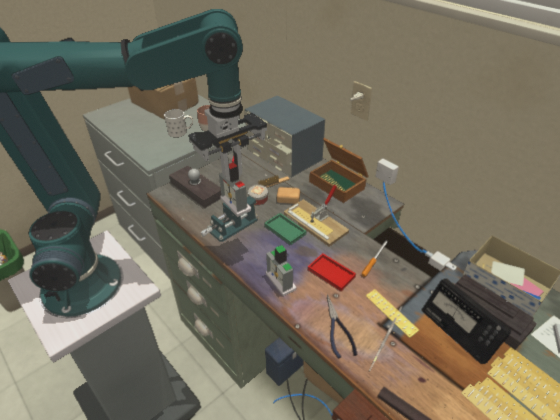

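```bash
python3 -c "
from h import *
go([.45,-.48,.27],.09)"
python3 -m handwheel '[{"delta_pos":[30,-10,-15],"yaw":-0.03},{"delta_pos":[80,-10,-60],"yaw":-0.1},{"delta_pos":[85,-10,-110],"yaw":-0.2},{"delta_pos":[85,-10,-160],"yaw":-0.21},{"delta_pos":[85,-10,-210],"yaw":-0.21},{"delta_pos":[85,-10,-260],"yaw":-0.21},{"delta_pos":[85,-10,-285],"yaw":-0.21},{"delta_pos":[85,-10,-285],"yaw":-0.21},{"delta_pos":[85,-10,-285],"yaw":-0.21},{"delta_pos":[85,-10,-285],"yaw":-0.21}]'
python3 -c "
from h import *
snap('wrist','w4.png')
go([.529,-.44,.26],.095)"
```

```text
t 4.25 delta [  84.8   -8.6 -285.4] yaw -0.212 head -0.122 q6 -0.44 tcp [ 0.4006 -0.1864  0.2616]
time: 5.25
tool_pos: [0.4506, -0.4784, 0.2706]
ee_rot: [-1.567, 0.002, 0.089]
wrist_force: [-0.2, -0.4, -2.2]
width: 0.0236
t 5.30 delta [81.3 11.6 31.1] yaw -0.005 head 0.090 q6 -0.99 tcp [ 0.4509 -0.4782  0.2716]
```

View pics/w4.png

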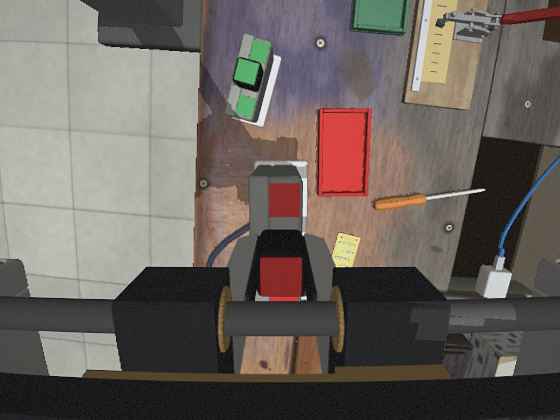

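```bash
python3 - <<'E'
from h import *
np.set_printoptions(precision=4,suppress=True)
s=snap('wrist');im=s['image']
b=cv2.cvtColor(im,cv2.COLOR_RGB2BGR)
a=cv2.resize(b[95:210,305:385],None,fx=5,fy=5,interpolation=cv2.INTER_CUBIC);g=cv2.resize(b[20:135,215:295],None,fx=5,fy=5,interpolation=cv2.INTER_CUBIC)
cv2.imwrite('pics/w4c.png',np.hstack([a,g])[:600])
hs=cv2.cvtColor(im,cv2.COLOR_RGB2HSV);h,S,v=[hs[...,i].astype(int) for i in range(3)]
m=(((h<6)|(h>174))&(S>150)&(v>60)).astype(np.uint8);m[:,:312]=0;m[:95]=0;m[210:]=0;m[:,385:]=0
cn,_=cv2.findContours(m,0,2);k=max(cn,key=cv2.contourArea);r=cv2.minAreaRect(k);print(r)
for p in cv2.boxPoints(r): print(onz(s,*p,.016))
print('c',onz(s,*r[0],.016))
m=((h>45)&(h<75)&(S>150)&(v>80)).astype(np.uint8);m[135:]=0;m[:,300:]=0
n,l,st,ce=cv2.connectedComponentsWithStats(m)
for i in range(1,n):
  if st[i,4]>30: print(st[i],ce[i],onz(s,*ce[i],.128),onz(s,*ce[i],.086))
o=robot.get_obs();print(o['tool_pos'])
m=(((h<6)|(h>174))&(S>150)&(v>60)).astype(np.uint8);m[:255]=0;m[296:]=0;m[:,:255]=0;m[:,306:]=0
ys,xs=np.nonzero(m);print(xs.min(),xs.max(),ys.min(),ys.max())
top=onz(s,(xs.min()+xs.max())/2,(ys.min()+ys.max())/2,o['tool_pos'][2]+.036);print('post held',top,toolR(o).T@(top-o['tool_pos']))
E
```

```text
((342.938720703125, 151.70664978027344), (52.174320220947266, 87.93830108642578), 1.5911402702331543)
[ 0.4981 -0.4913  0.016 ]
[ 0.4883 -0.3762  0.016 ]
[ 0.5559 -0.3714  0.016 ]
[ 0.5697 -0.4868  0.016 ]
c [ 0.5276 -0.4299  0.016 ]
[ 0.451  -0.4782  0.2723]
260 301 257 295
post held [ 0.4493 -0.4777  0.3083] [-0.0017 -0.036   0.0007]
```

View pics/w4c.png

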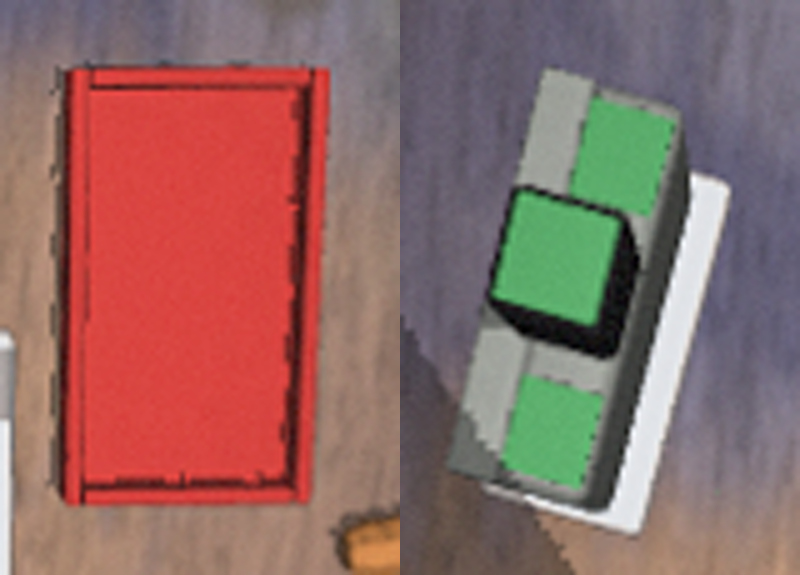

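```bash
cp pics/side0.png /tmp; python3 - <<'E'
from h import *
np.set_printoptions(precision=4,suppress=True)
w=snap('wrist');d=snap('side','d4.png');s=snap('scene','s4.png')
c=lambda u,v:(305+u/5,95+v/5)
W=[c(70,70),c(328,70),c(310,502),c(67,502)]
X=[onz(w,*p,.016) for p in W];print(np.array(X),np.mean(X,0))
c2=lambda u,v:(200+u/6,225+v/6)
D=[c2(318,305),c2(470,298),c2(502,495),c2(338,508)]
Y=[onz(d,*p,.016) for p in D];print(np.array(Y),np.mean(Y,0))
c3=lambda u,v:(160+u/3.7,150+v/3.7)
S=[c3(548,435),c3(603,385),c3(722,460),c3(672,503)]
Z=[onz(s,*p,.016) for p in S];print(np.array(Z),np.mean(Z,0))
for i in range(4): print(tri(ray(w,*W[i]),ray(d,*D[i]),ray(s,*S[i])))
g=lambda u,v:(215+(u-400)/5,20+v/5)
print('g post',onz(w,*g(558,257),.128)); 
for p,q,z in [((727,185),(640,532),.012),((595,95),(570,190),.086),((680,110),(595,485),.086)]:
    A=onz(w,*g(*p),z);B=onz(w,*g(*q),z);e=A-B;print(A,B,'yaw',np.arctan2(-e[0],e[1]),np.hypot(*e[:2]))
E
python3 -c "
import cv2
im=cv2.imread('pics/d4.png');cv2.imwrite('pics/d4c.png',cv2.resize(im[150:320,185:315],None,fx=3.5,fy=3.5,interpolation=cv2.INTER_CUBIC))"
```

```text
[[ 0.4902 -0.3787  0.016 ]
 [ 0.557  -0.3722  0.016 ]
 [ 0.5689 -0.4859  0.016 ]
 [ 0.5024 -0.492   0.016 ]] [ 0.5296 -0.4322  0.016 ]
[[ 0.4947 -0.3809  0.016 ]
 [ 0.5608 -0.377   0.016 ]
 [ 0.57   -0.4909  0.016 ]
 [ 0.5043 -0.4971  0.016 ]] [ 0.5324 -0.4365  0.016 ]
[[ 0.4865 -0.386   0.016 ]
 [ 0.5537 -0.3787  0.016 ]
 [ 0.563  -0.4897  0.016 ]
 [ 0.5059 -0.4915  0.016 ]] [ 0.5273 -0.4365  0.016 ]
(array([ 0.4924, -0.3787,  0.01  ]), [np.float64(0.0016153526490982387), np.float64(0.003662635473933923), np.float64(0.003214044698646514)])
(array([ 0.56  , -0.372 ,  0.0087]), [np.float64(0.0011297584690802545), np.float64(0.0021371180736671114), np.float64(0.0019710980051565016)])
(array([ 0.5698, -0.4862,  0.0096]), [np.float64(0.0011862527406962592), np.float64(0.000985721433703074), np.float64(0.0016801036120504985)])
(array([ 0.5043, -0.4927,  0.0143]), [np.float64(0.0016631889182359598), np.float64(0.002118620986780627), np.float64(0.002659106319271566)])
g post [ 0.4065 -0.3589  0.128 ]
[ 0.4347 -0.3192  0.012 ] [ 0.4196 -0.4072  0.012 ] yaw -0.16974653227128428 0.08934617923722171
[ 0.4071 -0.3191  0.086 ] [ 0.4032 -0.3385  0.086 ] yaw -0.19483329213358117 0.019722634227706228
[ 0.425  -0.3205  0.086 ] [ 0.4131 -0.3987  0.086 ] yaw -0.1520569692761174 0.07905234516903929
```

View pics/d4c.png

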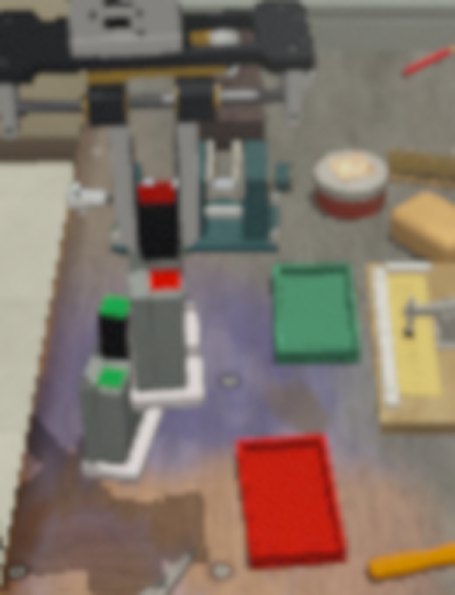

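```bash
python3 -c "
from h import *
go([.530,-.4345,.128],.10)"
```

```text
t 5.50 delta [ 82.5 145.2  37.1] yaw -0.010 head 0.090 q6 -0.99 tcp [ 0.4511 -0.4787  0.2732]
```

```bash
python3 -m handwheel '[{"delta_pos":[40,0,20],"yaw":-0.01},{"delta_pos":[83,0,37],"yaw":-0.01},{"delta_pos":[83,0,37],"yaw":-0.01},{"delta_pos":[83,40,37],"yaw":-0.01},{"delta_pos":[83,85,37],"yaw":-0.01},{"delta_pos":[83,125,37],"yaw":-0.01},{"delta_pos":[83,145,37],"yaw":-0.01},{"delta_pos":[83,145,37],"yaw":-0.01},{"delta_pos":[83,145,37],"yaw":-0.01}]'
python3 -c "
from h import *
snap('side','d5.png')
snap('scene','s5.png');snap('wrist','w5.png')
a=cv2.imread('pics/d5.png')[220:320,200:310];b=cv2.imread('pics/s5.png')[220:320,270:380];c=cv2.imread('pics/w5.png')[120:320,200:420]
f=lambda i:cv2.resize(i,(400,364),interpolation=cv2.INTER_CUBIC)
cv2.imwrite('pics/m5.png',np.hstack([f(a),f(b)]));go([.530,-.4345,.098],.10)"
```

```text
time: 6.4
tool_pos: [0.53, -0.4357, 0.1284]
ee_rot: [-1.572, -0.0, 0.098]
wrist_force: [-0.5, -0.5, -2.1]
width: 0.0237
t 6.55 delta [-1.  33.   2.5] yaw -0.002 head 0.098 q6 -0.87 tcp [ 0.5311 -0.4368  0.131 ]
```

View pics/m5.png

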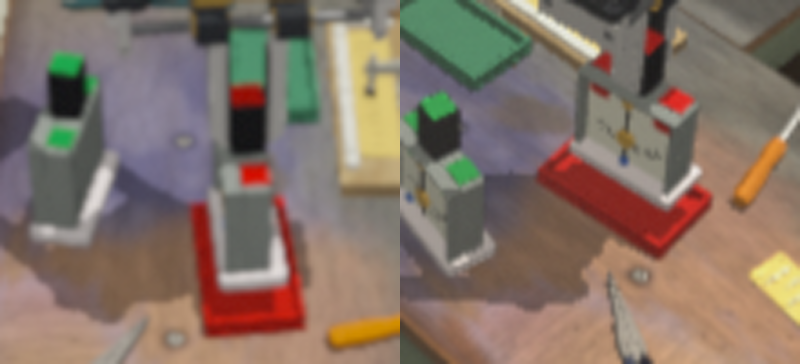

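View pics/w5.png

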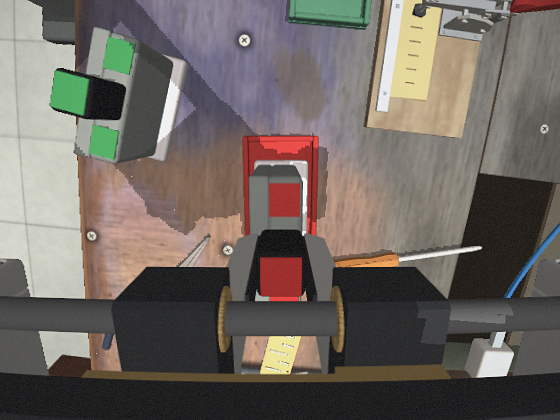

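```bash
python3 - <<'E'
from h import *
np.set_printoptions(precision=4,suppress=True)
w=snap('wrist');z=robot.get_obs()['tool_pos'][2]-.0924+.012
for n,p,h in [('foot L',(255,160),z),('foot R',(307,160),z),('nest L',(244,136),.016),('nest R',(319,136),.016),('nest Rlow',(316,232),.016)]:print(n,onz(w,*p,h))
d=snap('side');c=lambda u,v:(200+u*110/400,220+v*100/364)
for n,p,h in [('footL',c(219,285),z-.012),('footR',c(283,282),z-.012),('nestL',c(205,325),.016),('nest R',c(302,318),.016)]:print(n,onz(d,*p,h))
go([.530,-.4345,.098],.10)
E
```

```text
foot L [ 0.5052 -0.3943  0.0503]
foot R [ 0.5463 -0.3903  0.0503]
nest L [ 0.4915 -0.3775  0.016 ]
nest R [ 0.5577 -0.371   0.016 ]
nest Rlow [ 0.566  -0.4598  0.016 ]
footL [ 0.5136 -0.4815  0.0383]
footR [ 0.5558 -0.4792  0.0383]
nestL [ 0.5043 -0.4959  0.016 ]
nest R [ 0.5685 -0.4905  0.016 ]
t 6.65 delta [-0.8 32.2  2.2] yaw -0.002 head 0.098 q6 -0.87 tcp [ 0.5309 -0.4365  0.1302]
```

```bash
python3 -m handwheel '[{"delta_pos":[0,0,2],"yaw":0},{"delta_pos":[0,15,2],"yaw":0},{"delta_pos":[0,25,2],"yaw":0},{"delta_pos":[0,29,2],"yaw":0},{"delta_pos":[0,31,2],"yaw":0},{"delta_pos":[0,32,2],"yaw":0},{"delta_pos":[0,32,2],"yaw":0}]'
python3 -c "
from h import *
snap('side','d6.png')
snap('scene','s6.png')
a=cv2.imread('pics/d6.png')[220:320,200:310];b=cv2.imread('pics/s6.png')[220:320,270:380]
f=lambda i:cv2.resize(i,(400,364),interpolation=cv2.INTER_CUBIC)
cv2.imwrite('pics/m6.png',np.hstack([f(a),f(b)]));go([.530,-.4345,.098],.10);print(robot.get_obs()['wrist_force'])"
```

```text
time: 7.35
tool_pos: [0.5291, -0.4338, 0.0974]
ee_rot: [-1.571, 0.001, 0.098]
wrist_force: [-3.1, 0.7, 5.6]
width: 0.0242
t 7.45 delta [ 0.8 -0.6 -0.8] yaw -0.002 head 0.098 q6 -0.87 tcp [ 0.5291 -0.4338  0.0974]
[-3.13071576  1.78325515  5.1569183 ]
```

View pics/m6.png

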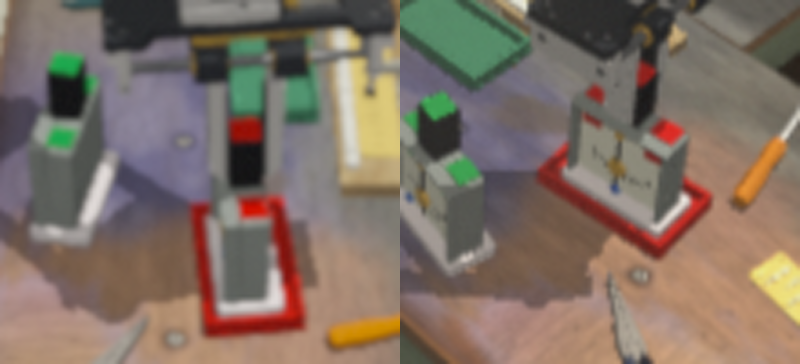

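```bash
python3 -m handwheel '[{"delta_pos":[0,-1,0],"yaw":0},{"delta_pos":[0,-1,0],"yaw":0},{"delta_pos":[0,-1,0],"yaw":0},{"delta_pos":[0,-1,0],"yaw":0},{"delta_pos":[0,-1,0],"yaw":0},{"delta_pos":[0,-1,0],"yaw":0},{"delta_pos":[0,-20,0],"yaw":0},{"delta_pos":[0,-60,0],"yaw":0},{"delta_pos":[0,-100,0],"yaw":0},{"delta_pos":[0,-130,0],"yaw":0}]' 0
python3 -c "
from h import *
snap('side','d7.png')
snap('scene','s7.png')
a=cv2.imread('pics/d7.png')[220:320,200:310];b=cv2.imread('pics/s7.png')[220:320,270:380]
f=lambda i:cv2.resize(i,(400,364),interpolation=cv2.INTER_CUBIC)
cv2.imwrite('pics/m7.png',np.hstack([f(a),f(b)]));go([.4,-.40,.23],-.17)"
```

```text
time: 8.45
tool_pos: [0.5302, -0.434, 0.2286]
ee_rot: [-1.573, -0.002, 0.098]
wrist_force: [0.6, -0.4, 1.2]
width: 0.0935
t 8.55 delta [-127.5    1.4   48. ] yaw 0.268 head 0.098 q6 -0.87 tcp [ 0.5315 -0.4353  0.2328]
```

View pics/m7.png

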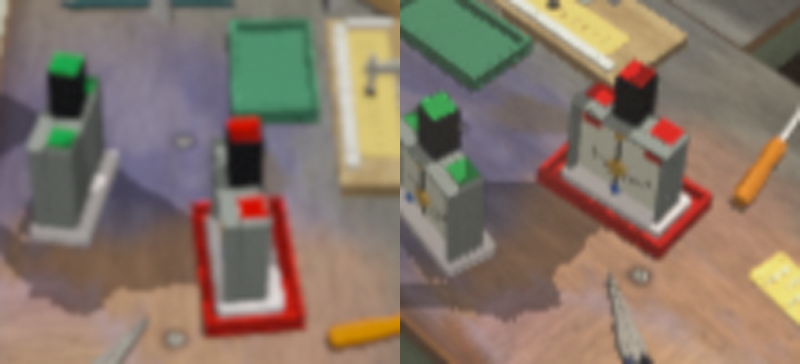

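```bash
python3 -m handwheel '[{"delta_pos":[-50,0,10],"yaw":0.1},{"delta_pos":[-90,0,30],"yaw":0.2},{"delta_pos":[-127,0,48],"yaw":0.27},{"delta_pos":[-127,0,48],"yaw":0.27},{"delta_pos":[-127,0,48],"yaw":0.27},{"delta_pos":[-127,0,48],"yaw":0.27}]'
python3 -c "
from h import *
snap('wrist','w8.png');go([.4075,-.36,.23],-.17)"
```

```text
time: 9.15
tool_pos: [0.3994, -0.3986, 0.2251]
ee_rot: [-1.571, -0.0, -0.171]
wrist_force: [-0.3, 0.1, 0.2]
width: 0.094
t 9.20 delta [ 1.1 -4.9 39.5] yaw -0.001 head -0.171 q6 -0.71 tcp [ 0.3997 -0.3987  0.2252]
```

View pics/w8.png

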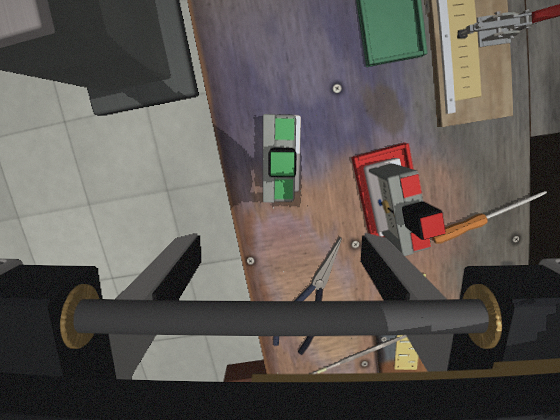

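```bash
python3 - <<'E'
from h import *
np.set_printoptions(precision=4,suppress=True)
im=cv2.imread('pics/w8.png');cv2.imwrite('pics/w8c.png',cv2.resize(im[105:215,240:325],None,fx=5.4,fy=5.4,interpolation=cv2.INTER_CUBIC))
E
```

View pics/w8c.png

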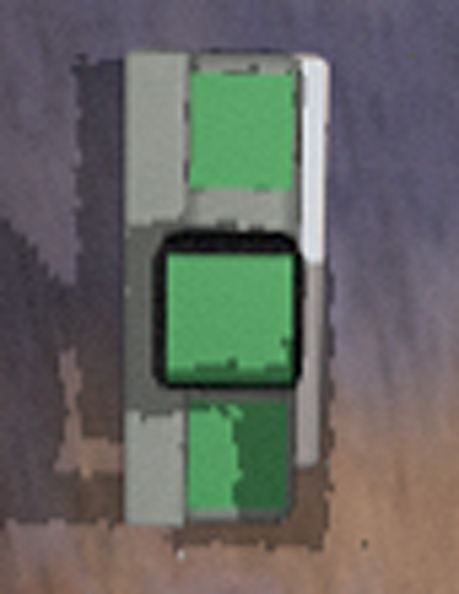

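```bash
python3 - <<'E'
from h import *
np.set_printoptions(precision=4,suppress=True)
s=snap('wrist');c=lambda u,v:(240+u/5.4,105+v/5.4)
for p,q,z in [((125,55),(125,522),.084),((190,72),(187,510),.086),((330,60),(322,465),.012)]:
    A=onz(s,*c(*p),z);B=onz(s,*c(*q),z);e=A-B;print(A,B,'yaw',np.arctan2(-e[0],e[1]),np.hypot(*e[:2]))
T=onz(s,*c(230,314),.128);print(T)
go([T[0]+.001,T[1],.098],-.165)
E
```

```text
[ 0.3955 -0.3149  0.084 ] [ 0.3802 -0.3979  0.084 ] yaw -0.1824541414566219 0.08444872528339971
[ 0.4063 -0.3198  0.086 ] [ 0.3921 -0.3972  0.086 ] yaw -0.18160478420877865 0.07872258089853591
[ 0.4358 -0.3196  0.012 ] [ 0.42   -0.4074  0.012 ] yaw -0.17801138940698696 0.0891257334628447
[ 0.4065 -0.3588  0.128 ]
t 9.25 delta [  0.8 127.1  40.7] yaw -0.006 head -0.171 q6 -0.71 tcp [ 0.3998 -0.3987  0.2251]
```

```bash
python3 -m handwheel '[{"delta_pos":[1,0,40],"yaw":0.01},{"delta_pos":[1,0,40],"yaw":0.01},{"delta_pos":[1,45,40],"yaw":0.01},{"delta_pos":[1,90,40],"yaw":0.01},{"delta_pos":[1,120,40],"yaw":0.01},{"delta_pos":[1,127,40],"yaw":0.01},{"delta_pos":[1,127,40],"yaw":0.01}]'
python3 -m handwheel '[{"delta_pos":[0,0,0],"yaw":0},{"delta_pos":[0,0,0],"yaw":0},{"delta_pos":[0,0,0],"yaw":0},{"delta_pos":[0,0,0],"yaw":0},{"delta_pos":[0,0,0],"yaw":0},{"delta_pos":[0,0,0],"yaw":0},{"delta_pos":[0,0,0],"yaw":0},{"delta_pos":[0,0,0],"yaw":0},{"delta_pos":[0,0,0],"yaw":0},{"delta_pos":[0,0,0],"yaw":0},{"delta_pos":[0,0,0],"yaw":0},{"delta_pos":[0,0,0],"yaw":0}]' 255
python3 -m handwheel '[{"delta_pos":[0,-20,0],"yaw":0},{"delta_pos":[0,-60,0],"yaw":0},{"delta_pos":[0,-110,0],"yaw":0},{"delta_pos":[0,-150,0],"yaw":0},{"delta_pos":[0,-150,0],"yaw":0}]'
python3 -c "
from h import *
snap('wrist','w9.png');go([.30,-.50,.4],1.0);print(robot.get_obs()['joint_positions'])"
```

```text
time: 9.95
tool_pos: [0.4066, -0.359, 0.0974]
ee_rot: [-1.569, 0.002, -0.182]
wrist_force: [-0.4, 0.3, 0.0]
width: 0.0943
time: 11.15
tool_pos: [0.4066, -0.3591, 0.0984]
ee_rot: [-1.571, -0.0, -0.182]
wrist_force: [0.3, -0.2, -0.0]
width: 0.0237
time: 11.65
tool_pos: [0.4084, -0.3611, 0.2556]
ee_rot: [-1.579, -0.01, -0.182]
wrist_force: [0.7, -0.0, -2.3]
width: 0.0238
t 11.70 delta [ -79.6 -148.3 -157.6] yaw -1.182 head -0.182 q6 -0.65 tcp [ 0.4074 -0.3601  0.2515]
[-8.27976434e-01  6.40045899e-02  1.30517514e+00 -1.30348474e-04
  1.76605246e+00 -6.46027510e-01]
```

View pics/w9.png

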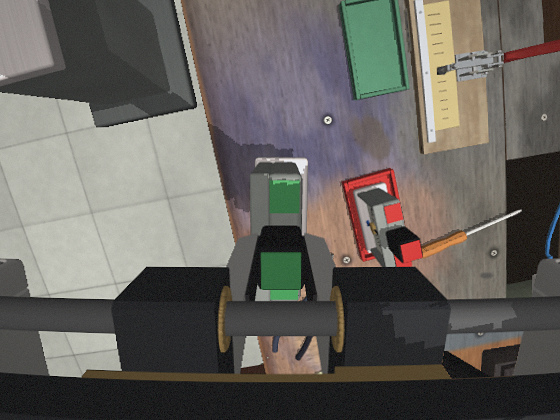

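```bash
python3 -m handwheel '[{"delta_pos":[-10,-40,-10],"yaw":-0.05},{"delta_pos":[-80,-148,-158],"yaw":-1.15},{"delta_pos":[-80,-148,-158],"yaw":-1.15},{"delta_pos":[-80,-148,-158],"yaw":-1.15},{"delta_pos":[-80,-148,-158],"yaw":-1.15},{"delta_pos":[-80,-148,-158],"yaw":-1.15},{"delta_pos":[-80,-148,-158],"yaw":-1.15},{"delta_pos":[-80,-148,-158],"yaw":-1.15},{"delta_pos":[-80,-148,-158],"yaw":-1.15},{"delta_pos":[-80,-148,-158],"yaw":-1.15},{"delta_pos":[-80,-148,-158],"yaw":-1.15},{"delta_pos":[-80,-148,-158],"yaw":-1.15}]'
python3 -m handwheel '[{"delta_pos":[0,0,0],"yaw":0},{"delta_pos":[0,0,0],"yaw":0},{"delta_pos":[0,0,0],"yaw":0},{"delta_pos":[0,0,0],"yaw":0}]'
python3 -c "
from h import *
s=snap('scene','s10.png');o=robot.get_obs();p=proj(s,o['tool_pos']);print(p)
u,v=map(int,p);im=cv2.imread('pics/s10.png')[max(v-30,0):v+90,max(u-60,0):u+60];print(max(v-30,0),max(u-60,0),im.shape)
cv2.imwrite('pics/s10c.png',cv2.resize(im,None,fx=5,fy=5,interpolation=cv2.INTER_CUBIC));go([.30,-.50,.4],1.0)"
```

```text
time: 12.9
tool_pos: [0.2992, -0.4999, 0.3951]
ee_rot: [-1.569, -0.001, 0.967]
wrist_force: [0.1, -0.3, -2.7]
width: 0.0237
time: 13.3
tool_pos: [0.2993, -0.5, 0.3966]
ee_rot: [-1.571, 0.0, 0.968]
wrist_force: [-0.9, 0.7, -3.3]
width: 0.0237
[287.55906662 214.93143105]
184 227 (120, 120, 3)
t 13.35 delta [ 0.4 -3.3 -0.6] yaw -0.032 head 0.968 q6 -2.10 tcp [ 0.2993 -0.5     0.3967]
```

View pics/s10c.png

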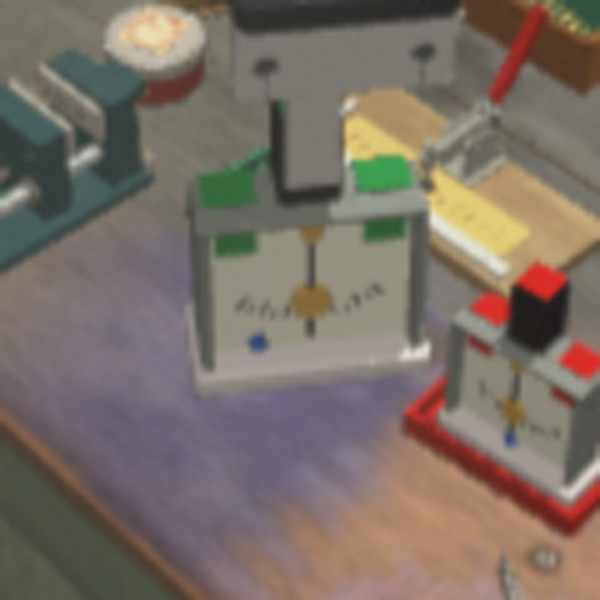

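```bash
python3 - <<'E'
from h import *
np.set_printoptions(precision=4,suppress=True)
s=snap('scene');o=robot.get_obs();R=toolR(o);b=o['tool_pos']-np.array([0,0,.0984])
im=s['image'].astype(int)[184:304,227:347]
bl=im[...,2]-np.maximum(im[...,0],im[...,1]);bl[:50]=0;bl[80:]=0;bl[:,:35]=0;bl[:,75:]=0
w=np.where(bl>40,bl,0).astype(float);ys,xs=np.mgrid[:120,:120];m=(w.sum(),(w*xs).sum()/w.sum()+227,(w*ys).sum()/w.sum()+184);print(m)
gx=R[:,0]; gy=np.cross([0,0,1],gx); gz=np.array([0,0,1.])
for off in [-.012,-.009,-.006,-.003]:
    def pl(u,v):
        O,d=ray(s,u,v);P=b+gx*off;t=((P-O)@gx)/(d@gx);X=O+d*t-b;return np.array([X@gy,X@gz])
    cc=lambda u,v:(227+(u-2)/5,184+(v-2)/5)
    pv=pl(*cc(312,231));tip=pl(*cc(310,337));bo=pl(*cc(311,301));mk=pl(*m[1:])
    f=lambda q,p:np.arctan2((q-p)[0],-(q-p)[1])
    P0=np.array([0,.076])
    print(off,pv,tip,mk,'ptr',f(tip,pv),f(bo,pv),'mark',f(mk,pv),np.linalg.norm(mk-pv),f(mk,P0))
    e=[pl(*cc(*p)) for p in [(200,392),(430,362)]];print('foot',e)
E
```

```text
(np.float64(43.0), np.float64(278.0), np.float64(252.0))
-0.012 [-0.001   0.0723] [-0.0007  0.0163] [0.0199 0.0166] ptr 0.006198338121629812 0.0028324128799531267 mark 0.3585120029813606 0.05956561759974867 0.322936847290664
foot [array([ 0.0425, -0.0082]), array([-0.0485, -0.0049])]
-0.009 [-0.0015  0.0694] [-0.0011  0.0131] [0.0195 0.0134] ptr 0.006198338121629504 0.0028324128799510203 mark 0.3585120029813609 0.05987809283163548 0.3021855900532978
foot [array([ 0.0423, -0.0115]), array([-0.0492, -0.0082])]
-0.006 [-0.002   0.0666] [-0.0016  0.0099] [0.0191 0.0102] ptr 0.006198338121629761 0.0028324128799548146 mark 0.35851200298136043 0.060190568063522513 0.2832031766112851
foot [array([ 0.042 , -0.0148]), array([-0.05  , -0.0115])]
-0.003 [-0.0025  0.0637] [-0.0021  0.0067] [0.0188 0.007 ] ptr 0.0061983381216294264 0.002832412879951782 mark 0.3585120029813606 0.06050304329540944 0.2657847728286324
foot [array([ 0.0418, -0.0181]), array([-0.0507, -0.0148])]
```

```bash
python3 - <<'E'
from h import *
np.set_printoptions(precision=4,suppress=True,linewidth=200)
o=robot.get_obs();R=toolR(o);b=o['tool_pos']-np.array([0,0,.0984])
gx=R[:,0]; gy=np.cross([0,0,1],gx); gz=np.array([0,0,1.])
s=snap('scene');im=s['image'].astype(int)
sub=im[246:259,270:296];print(sub[...,2]-sub[...,0])
bl=(im[...,2]-im[...,0])-0
def pl(u,v):
    O,d=ray(s,u,v);P=b+gx*(-.014);t=((P-O)@gx)/(d@gx);X=O+d*t-b;return np.array([X@gy,X@gz])
w=np.clip(im[...,2]-im[...,0]+5,0,None).astype(float);M=np.zeros_like(w);M[248:257,273:284]=1;w*=M
ys,xs=np.mgrid[:420,:560];m=((w*xs).sum()/w.sum(),(w*ys).sum()/w.sum());print(m)
for th in (20,60): 
    q=(w>th);print(q.sum(),xs[q].mean(),ys[q].mean())
# brass bob & hub centroid
sat=(im[...,0]-im[...,2]).astype(float)
for n,(r0,r1,c0,c1) in {'hub':(226,234,284,296),'bob':(238,250,283,296)}.items():
    k=np.zeros_like(sat);k[r0:r1,c0:c1]=np.clip(sat[r0:r1,c0:c1]-35,0,None);print(n,(k*xs).sum()/k.sum(),(k*ys).sum()/k.sum(),pl((k*xs).sum()/k.sum(),(k*ys).sum()/k.sum()))
hub=pl(289.2,229.8)
f=lambda q,p:np.arctan2((q-p)[0],-(q-p)[1])
print('mark',pl(*m),f(pl(*m),hub),np.linalg.norm(pl(*m)-hub))
E
```

```text
[[-18 -18 -18 -17 -16 -18 -15 -14 -17 -15 -17 -15 -16 -16 -16 -36 -55 -64 -65 -68 -61 -55 -35 -18 -16 -18]
 [-17 -18 -18 -18 -18 -19 -18 -18 -17 -16 -17 -15 -17 -16 -15 -20 -27 -41 -48 -53 -38 -32 -21 -18 -18 -18]
 [-18 -18 -18 -18 -19 -18 -18 -18 -18 -17 -18 -18 -18 -19 -18 -18 -19 -20 -16 -15 -19 -20 -19 -18 -18 -18]
 [-17 -18 -18 -17 -18 -18 -19 -17 -17 -13 -18 -19 -18 -17 -18 -20 -18 -17 -10 -11 -18 -19 -19 -18 -19 -18]
 [-18 -18 -18 -18 -18 -18 -15  -6   1   7 -15 -19 -18 -19 -18 -18 -18 -17 -12 -10 -17 -19 -19 -18 -18 -17]
 [-18 -18 -19 -18 -18 -16  -3  31  51  35  -7 -17 -18 -18 -18 -18 -17 -18 -15 -13 -17 -18 -18 -18 -17 -17]
 [-18 -18 -17 -18 -18 -14  10  51  61  50  14 -14 -18 -18 -18 -17 -18 -16 -16 -15 -15 -15 -16 -15 -15 -14]
 [-17 -17 -17 -17 -17 -17  -8  33  42  37  12 -13 -15 -14 -15 -14 -13 -14 -14 -13 -14 -14 -14 -15 -14 -14]
 [-15 -16 -16 -15 -15 -15 -12   8  12   7  -9 -13 -14 -14 -14 -13 -14 -14 -13 -14 -14 -13 -13 -14 -15 -14]
 [-14 -15 -15 -14 -14 -14 -14 -13 -12 -12 -13 -14 -13 -13 -13 -13 -13 -14 -14 -14 -15 -14 -13 -13 -13 -13]
 [-13 -14 -13 -13 -14 -14 -13 -14 -15 -15 -14 -13 -13 -15 -13 -14 -13 -14 -15 -14 -13 -14 -14 -14 -15 -14]
 [-13 -13 -15 -12 -13 -14 -13 -14 -14 -14 -14 -14 -14 -14 -14 -14 -13 -14 -14 -13 -13 -13 -13 -14 -12 -13]
 [-14 -14 -14 -14 -14 -13 -13 -13 -12 -13 -14 -14 -14 -14 -14 -13 -13 -13 -13 -14 -13 -13 -13 -13 -11 -11]]
(np.float64(278.10200364298726), np.float64(252.1056466302368))
9 278.0 252.0
1 278.0 252.0
hub 288.86567164179104 230.4402985074627 [-0.0004  0.0727]
bob 288.6920152091255 243.68365019011407 [-0.0004  0.0383]
mark [0.0199 0.0184] 0.3597036992253401 0.059672410023221115
```

```bash
python3 -c "
from h import *
go([.41,.05,.33],1.05)"
```

```text
t 13.45 delta [515.8  66.5 220.6] yaw -0.082 head 0.968 q6 -2.10 tcp [ 0.2993 -0.5     0.3966]
```

```bash
python3 -m handwheel '[{"delta_pos":[25,10,11],"yaw":-0.03},{"delta_pos":[70,15,30],"yaw":-0.08},{"delta_pos":[116,25,50],"yaw":-0.08},{"delta_pos":[162,30,70],"yaw":-0.08},{"delta_pos":[208,35,89],"yaw":-0.08},{"delta_pos":[254,40,109],"yaw":-0.08},{"delta_pos":[300,45,128],"yaw":-0.08},{"delta_pos":[346,50,148],"yaw":-0.08},{"delta_pos":[392,55,168],"yaw":-0.08},{"delta_pos":[438,60,187],"yaw":-0.08},{"delta_pos":[480,66,205],"yaw":-0.08},{"delta_pos":[515,66,220],"yaw":-0.08}]'
python3 -c "
from h import *
snap('wrist','w11.png');snap('scene','s11.png');go([.41,.05,.33],1.05)"
```

```text
time: 14.65
tool_pos: [0.4095, 0.0516, 0.3299]
ee_rot: [-1.57, -0.0, 1.05]
wrist_force: [0.1, 0.1, -3.2]
width: 0.0235
t 14.75 delta [-2.7  0.2 -1.7] yaw 0.006 head 1.056 q6 -1.07 tcp [0.4099 0.0532 0.3302]
```

View pics/w11.png

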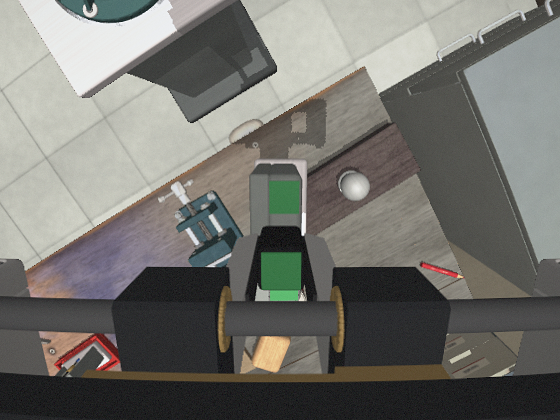

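View pics/s11.png

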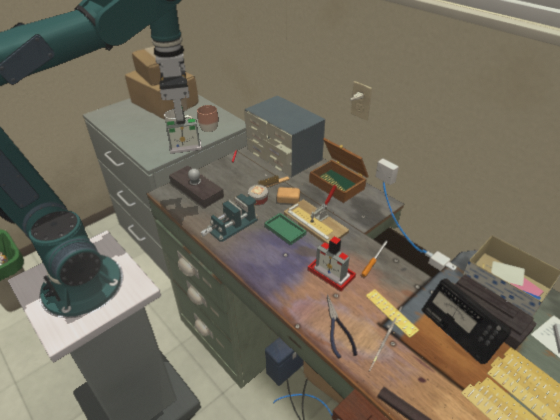

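```bash
python3 - <<'E'
from h import *
np.set_printoptions(precision=4,suppress=True)
w=snap('wrist');s=snap('scene');d=snap('side')
def circ(im,r0,r1,c0,c1,k):
    g=cv2.cvtColor(im,cv2.COLOR_RGB2GRAY)[r0:r1,c0:c1];g=cv2.resize(g,None,fx=4,fy=4,interpolation=cv2.INTER_CUBIC)
    hsv=cv2.resize(cv2.cvtColor(im,cv2.COLOR_RGB2HSV)[r0:r1,c0:c1],None,fx=4,fy=4)
    c=cv2.HoughCircles(g,cv2.HOUGH_GRADIENT,1.5,200,param1=100,param2=15,minRadius=k[0]*4,maxRadius=k[1]*4)
    if c is None: return None
    x=c[0][0];return ((x[0]-1.5)/4+c0,(x[1]-1.5)/4+r0,x[2]/4)
cw=circ(w['image'],160,210,325,385,(10,20));cs=circ(s['image'],160,192,178,212,(4,8));cd=circ(d['image'],148,178,232,264,(4,9))
print(cw,cs,cd)
for q,cam in((cw,w),(cs,s),(cd,d)):
    if q: print(onz(cam,q[0],q[1],.066))
print(tri(*[ray(cam,q[0],q[1]) for q,cam in((cw,w),(cs,s),(cd,d)) if q]))
E
```

```text
(np.float32(353.3125), np.float32(186.8125), np.float32(14.275)) (np.float32(193.5625), np.float32(173.6875), np.float32(5.425)) None
[0.4656 0.138  0.066 ]
[0.4669 0.1365 0.066 ]
(array([0.4667, 0.1379, 0.065 ]), [np.float64(0.0008214060474707297), np.float64(0.0008214060474706222)])
```

```bash
python3 -c "
from h import *
go([.4665,.137,.20],1.05)"
```

```text
t 14.90 delta [104.9 130.6  -4.8] yaw -0.002 head 1.048 q6 -1.07 tcp [0.4099 0.0486 0.3307]
```

```bash
python3 -m handwheel '[{"delta_pos":[45,0,-5],"yaw":0},{"delta_pos":[90,0,-5],"yaw":0},{"delta_pos":[105,10,-5],"yaw":0},{"delta_pos":[105,50,-5],"yaw":0},{"delta_pos":[105,90,-5],"yaw":0},{"delta_pos":[105,120,-5],"yaw":0},{"delta_pos":[105,131,-5],"yaw":0},{"delta_pos":[105,131,-5],"yaw":0},{"delta_pos":[105,131,-5],"yaw":0},{"delta_pos":[105,131,-5],"yaw":0}]'
python3 -c "
from h import *
snap('scene','s12.png');snap('side','d12.png')
a=cv2.imread('pics/d12.png')[90:200,195:305];b=cv2.imread('pics/s12.png')[100:210,140:250]
f=lambda i:cv2.resize(i,(400,400),interpolation=cv2.INTER_CUBIC)
cv2.imwrite('pics/m12.png',np.hstack([f(a),f(b)]));go([.4665,.137,.186],1.05);print(robot.get_obs()['wrist_force'],robot.get_obs()['wrist_torque'])"
```

```text
time: 15.9
tool_pos: [0.4682, 0.1372, 0.2021]
ee_rot: [-1.575, -0.003, 1.047]
wrist_force: [0.4, 1.1, -2.3]
width: 0.024
t 16.00 delta [-1.1 15.6  1. ] yaw -0.002 head 1.048 q6 -0.88 tcp [0.4679 0.1374 0.2016]
[-0.61671277 -0.39263845 -3.27468815] [ 0.06004442 -0.12433023 -0.01011556]
```

View pics/m12.png

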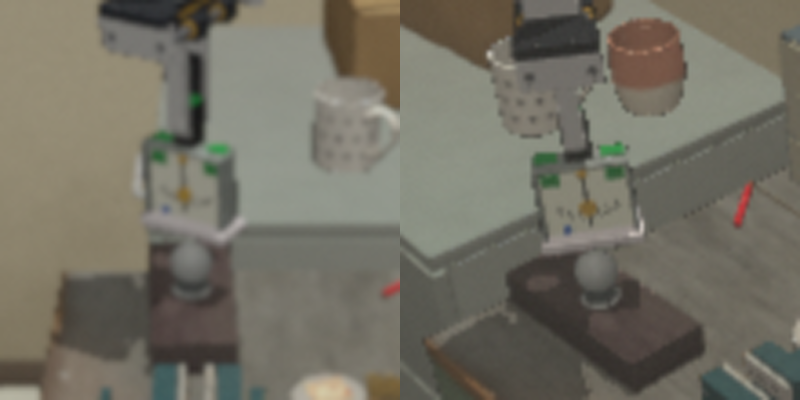

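```bash
python3 -m handwheel '[{"delta_pos":[-1,10,1],"yaw":0},{"delta_pos":[-1,15,1],"yaw":0},{"delta_pos":[-1,17,1],"yaw":0},{"delta_pos":[-1,18,1],"yaw":0},{"delta_pos":[-1,18,1],"yaw":0},{"delta_pos":[-1,18,1],"yaw":0}]'
python3 -m handwheel '[{"delta_pos":[0,0,0],"yaw":0},{"delta_pos":[0,0,0],"yaw":0},{"delta_pos":[0,1,0],"yaw":0},{"delta_pos":[0,2,0],"yaw":0},{"delta_pos":[0,2,0],"yaw":0},{"delta_pos":[0,2,0],"yaw":0}]'
python3 -c "
from h import *
go([.4665,.137,.186],1.05);print(robot.get_obs()['wrist_force'],robot.get_obs()['wrist_torque'])"
```

```text
time: 16.6
tool_pos: [0.4654, 0.1371, 0.1819]
ee_rot: [-1.571, 0.0, 1.048]
wrist_force: [-1.0, -0.0, 0.4]
width: 0.024
time: 17.2
tool_pos: [0.4654, 0.1371, 0.1797]
ee_rot: [-1.571, -0.0, 1.048]
wrist_force: [-1.3, -0.9, 2.0]
width: 0.0237
t 17.20 delta [ 0.5 -6.3 -1. ] yaw -0.002 head 1.048 q6 -0.88 tcp [0.4654 0.1371 0.1797]
[-1.27794316 -0.88397241  1.96316677] [-0.16579287  0.36928801  0.00304464]
```

```bash
python3 -m handwheel '[{"delta_pos":[0,0,0],"yaw":0},{"delta_pos":[0,0,0],"yaw":0},{"delta_pos":[0,0,0],"yaw":0},{"delta_pos":[0,0,0],"yaw":0},{"delta_pos":[0,0,0],"yaw":0},{"delta_pos":[0,0,0],"yaw":0},{"delta_pos":[0,0,0],"yaw":0},{"delta_pos":[0,0,0],"yaw":0},{"delta_pos":[0,0,0],"yaw":0},{"delta_pos":[0,0,0],"yaw":0}]'
python3 -c "
from h import *
snap('scene','s13.png')"
python3 -m handwheel '[{"delta_pos":[0,0,3],"yaw":0},{"delta_pos":[0,0,6],"yaw":0},{"delta_pos":[0,0,9],"yaw":0},{"delta_pos":[0,0,12],"yaw":0},{"delta_pos":[0,0,15],"yaw":0},{"delta_pos":[0,0,15],"yaw":0}]'
python3 -c "
from h import *
snap('scene','s14.png');snap('side','d14.png')
a=cv2.imread('pics/s13.png')[100:210,140:250];b=cv2.imread('pics/s14.png')[100:210,140:250]
f=lambda i:cv2.resize(i,(400,400),interpolation=cv2.INTER_CUBIC)
cv2.imwrite('pics/m14.png',np.hstack([f(a),f(b)]));go([.4665,.137,.186],1.05);print(robot.get_obs()['wrist_force'],robot.get_obs()['wrist_torque'])"
```

```text
time: 18.2
tool_pos: [0.4654, 0.1371, 0.1795]
ee_rot: [-1.571, 0.0, 1.048]
wrist_force: [-2.0, 0.1, 2.9]
width: 0.0235
time: 18.85
tool_pos: [0.4524, 0.145, 0.1797]
ee_rot: [-1.571, -0.001, 1.049]
wrist_force: [2.1, -0.9, 2.1]
width: 0.0238
t 18.95 delta [  0.1  -6.4 -16.2] yaw -0.002 head 1.048 q6 -0.86 tcp [0.4524 0.145  0.1796]
[2.71080451 0.54812972 1.52610052] [-0.08820976 -0.96929307 -0.01150382]
```

View pics/m14.png

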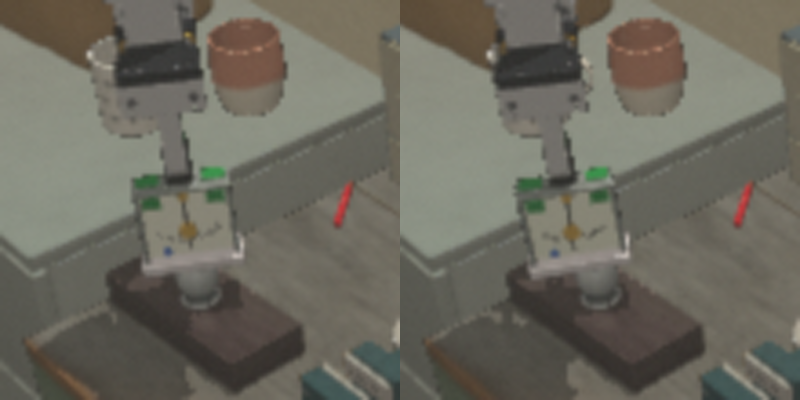

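```bash
python3 -m handwheel '[{"delta_pos":[0,0,5],"yaw":0},{"delta_pos":[0,0,10],"yaw":0},{"delta_pos":[0,0,15],"yaw":0},{"delta_pos":[0,0,20],"yaw":0},{"delta_pos":[0,1,20],"yaw":0},{"delta_pos":[0,2,20],"yaw":0},{"delta_pos":[0,3,20],"yaw":0},{"delta_pos":[0,3,20],"yaw":0}]'
python3 -c "
from h import *
snap('scene','s15.png');snap('side','d15.png')
a=cv2.imread('pics/d15.png')[90:200,195:305];b=cv2.imread('pics/s15.png')[100:210,140:250]
f=lambda i:cv2.resize(i,(400,400),interpolation=cv2.INTER_CUBIC)
cv2.imwrite('pics/m15.png',np.hstack([f(a),f(b)]));go([.4665,.137,.186],1.05);print(robot.get_obs()['wrist_force'],robot.get_obs()['wrist_torque'])"
```

```text
time: 19.75
tool_pos: [0.434, 0.155, 0.1761]
ee_rot: [-1.568, 0.001, 1.048]
wrist_force: [-2.8, 1.2, 3.9]
width: 0.0237
t 19.85 delta [  0.7  -9.9 -37. ] yaw -0.002 head 1.048 q6 -0.83 tcp [0.4341 0.1549 0.1762]
[-3.56866781  1.52482608  3.59063215] [ 0.21688114  0.66582589 -0.01936746]
```

View pics/m15.png

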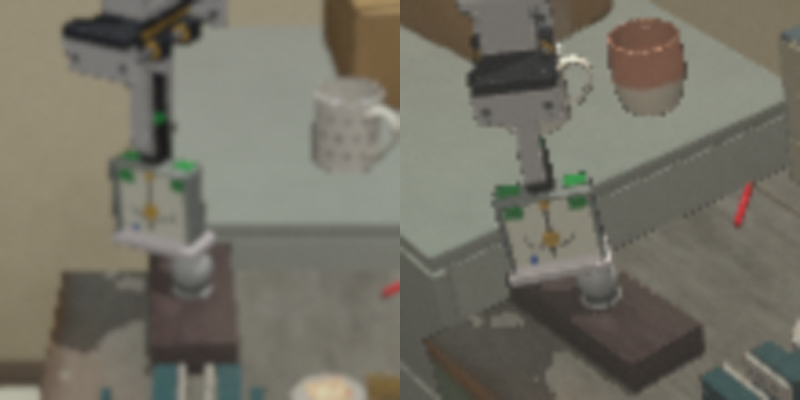

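```bash
python3 -m handwheel '[{"delta_pos":[0,1,0],"yaw":0},{"delta_pos":[0,2,0],"yaw":0},{"delta_pos":[0,3,0],"yaw":0},{"delta_pos":[0,4,0],"yaw":0},{"delta_pos":[0,5,0],"yaw":0},{"delta_pos":[0,5,0],"yaw":0}]'
cat > look.py <<'E'
from h import *
import sys
n=sys.argv[1]
s=snap('scene','s%s.png'%n);d=snap('side','d%s.png'%n)
o=robot.get_obs()
u,v=map(int,proj(s,o['tool_pos']));b=cv2.imread('pics/s%s.png'%n)[v-25:v+45,u-35:u+35]
x,y=map(int,proj(d,o['tool_pos']));a=cv2.imread('pics/d%s.png'%n)[y-25:y+45,x-35:x+35]
f=lambda i:cv2.resize(i,(400,400),interpolation=cv2.INTER_CUBIC)
cv2.imwrite('pics/m%s.png'%n,np.hstack([f(a),f(b)]));print('origins side',x-35,y-25,'scene',u-35,v-25)
go([.4665,.137,.186],1.05);print(o['wrist_force'],o['wrist_torque'])
E
python3 look.py 16
```

```text
time: 20.45
tool_pos: [0.4343, 0.1549, 0.1732]
ee_rot: [-1.57, -0.0, 1.048]
wrist_force: [-7.3, 0.9, 11.5]
width: 0.0241
origins side 201 106 scene 142 122
t 20.55 delta [  0.6 -12.9 -36.9] yaw -0.002 head 1.048 q6 -0.83 tcp [0.4343 0.1549 0.1732]
[-7.34963141  0.92336841 10.32911361] [ 0.17796736  1.63717113 -0.11945554]
```

View pics/m16.png

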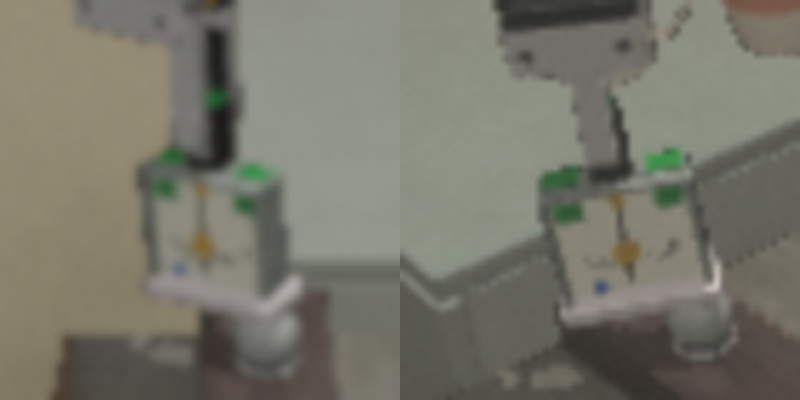

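```bash
python3 -m handwheel '[{"delta_pos":[0,-3,0],"yaw":0},{"delta_pos":[0,-3,0],"yaw":0}]' 
python3 -m handwheel '[{"delta_pos":[0,0,0],"yaw":0},{"delta_pos":[0,0,0],"yaw":0},{"delta_pos":[0,0,0],"yaw":0}]' 200
python3 -m handwheel '[{"delta_pos":[0,0,0],"yaw":0},{"delta_pos":[0,0,0],"yaw":0}]' 196
python3 look.py 17
```

```text
time: 20.75
tool_pos: [0.4343, 0.1548, 0.1749]
ee_rot: [-1.569, 0.0, 1.048]
wrist_force: [-5.4, 1.3, 5.4]
width: 0.0239
time: 21.05
tool_pos: [0.4342, 0.1548, 0.1744]
ee_rot: [-1.569, 0.001, 1.048]
wrist_force: [-4.2, 0.4, 5.0]
width: 0.0243
time: 21.25
tool_pos: [0.4342, 0.1548, 0.1744]
ee_rot: [-1.569, 0.001, 1.048]
wrist_force: [-6.1, 1.9, 4.2]
width: 0.0239
origins side 201 105 scene 142 122
t 21.35 delta [  0.6 -11.7 -36.9] yaw -0.002 head 1.048 q6 -0.83 tcp [0.4342 0.1549 0.1744]
[-4.98987416  1.3690711   4.96213836] [ 0.38662046  1.13784021 -0.04869957]
```

View pics/m17.png

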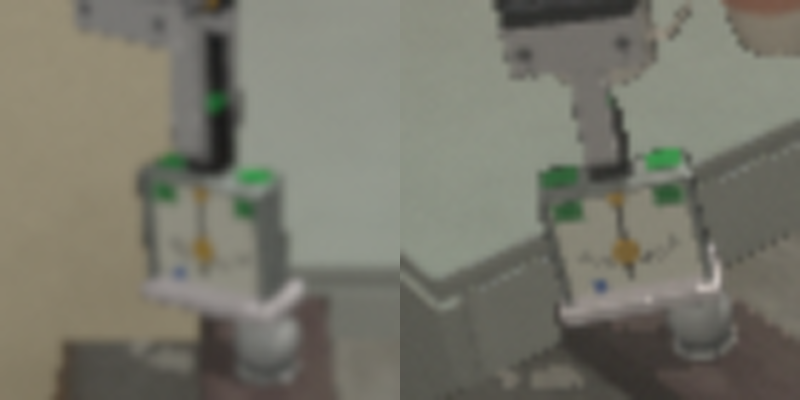

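```bash

python3 -m handwheel '[{"delta_pos":[0,0,0],"yaw":0},{"delta_pos":[0,0,0],"yaw":0}]' 194
python3 -m handwheel '[{"delta_pos":[0,0,0],"yaw":0},{"delta_pos":[0,0,0],"yaw":0}]' 192
python3 look.py 18
```

```text
time: 21.55
tool_pos: [0.4342, 0.1549, 0.1744]
ee_rot: [-1.569, 0.001, 1.048]
wrist_force: [-4.7, 1.2, 5.0]
width: 0.0235
time: 21.75
tool_pos: [0.4342, 0.1549, 0.1744]
ee_rot: [-1.569, 0.001, 1.048]
wrist_force: [-5.1, 2.1, 4.9]
width: 0.0239
origins side 201 105 scene 142 122
t 21.85 delta [  0.6 -11.7 -36.8] yaw -0.002 head 1.048 q6 -0.83 tcp [0.4342 0.1549 0.1744]
[-4.6578084   1.04125369  5.351647  ] [ 0.41829774  1.14487809 -0.03837567]
```

View pics/m18.png

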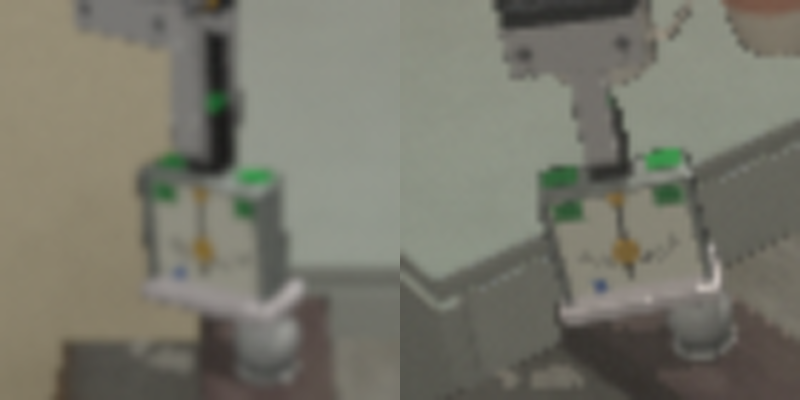

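```bash

python3 -m handwheel '[{"delta_pos":[0,0,2],"yaw":0},{"delta_pos":[0,0,4],"yaw":0},{"delta_pos":[0,0,6],"yaw":0},{"delta_pos":[0,0,8],"yaw":0},{"delta_pos":[0,0,8],"yaw":0}]' 255
python3 look.py 19
```

```text
time: 22.35
tool_pos: [0.4288, 0.1582, 0.1747]
ee_rot: [-1.573, -0.0, 1.048]
wrist_force: [1.3, -2.1, 2.7]
width: 0.0238
origins side 200 105 scene 140 122
t 22.45 delta [  0.5 -11.4 -43.5] yaw -0.002 head 1.048 q6 -0.82 tcp [0.4286 0.1583 0.1745]
[ 0.88645771 -2.18689474  4.26572632] [-0.7003796  -0.58101269 -0.04278469]
```

View pics/m19.png

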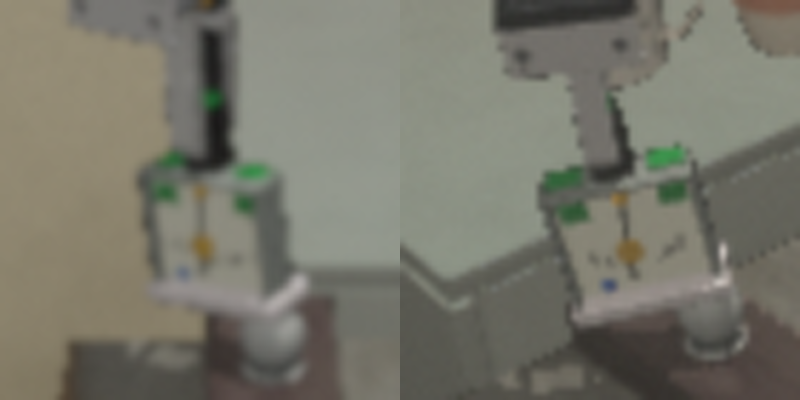

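```bash
cat > tilt.py <<'E'
from h import *
np.set_printoptions(precision=4,suppress=True)
def blobs(s,u,v):
    im=s['image'].astype(float);ys,xs=np.mgrid[:420,:560]
    W=(np.abs(xs-u)<24)&(ys>v-5)&(ys<v+35)
    bl=np.where(W,np.clip(np.minimum(im[...,2]-im[...,0],im[...,2]-im[...,1])-5,0,None),0)
    k=np.unravel_index(bl.argmax(),bl.shape);N=(np.abs(xs-k[1])<4)&(np.abs(ys-k[0])<4)
    mk=((bl*xs*N).sum()/(bl*N).sum(),(bl*ys*N).sum()/(bl*N).sum())
    br=np.where(W,np.clip(im[...,0]-im[...,2]-45,0,None),0)
    n,l,st,ce=cv2.connectedComponentsWithStats((br>0).astype(np.uint8))
    out=[]
    for i in range(1,n):
        q=br*(l==i);out.append((q.sum(),(q*xs).sum()/q.sum(),(q*ys).sum()/q.sum(),st[i,4]))
    return mk,sorted(out,reverse=True)[:3]
if __name__=='__main__':
  o=robot.get_obs();R=toolR(o);b=o['tool_pos'];gx=R[:,0];gy=R[:,2];gz=np.array([0,0,1.])
  f=lambda q,p:np.arctan2((q-p)[0],-(q-p)[1])
  for cam in('scene','side'):
    s=snap(cam);u,v=proj(s,b)
    def pl(u,v,off=-.013):
        O,d=ray(s,u,v);P=b+gx*off;t=((P-O)@gx)/(d@gx);X=O+d*t-b;return np.array([X@gy,X@gz])
    mk,br=blobs(s,u,v);print(cam,'mark',mk,pl(*mk),'brass',[(np.round(c,1),pl(c[1],c[2])) for c in br])
    if len(br)>1:
        c=sorted(br[:2],key=lambda c:c[2]);h=pl(*c[0][1:3]);bo=pl(*c[1][1:3]);m=pl(*mk)
        print('  mark angle from vertical %.3f'%f(m,h),'bob %.3f'%f(bo,h),'r %.4f'%np.linalg.norm(m-h))
E
python3 tilt.py
```

```text
scene mark (np.float64(176.3111111111111), np.float64(171.46666666666667)) [ 0.0093 -0.0814] brass [(array([152. , 179.8, 165.4,  14. ]), array([-0.0052, -0.0597])), (array([ 28. , 177.9, 156.2,   4. ]), array([-0.0049, -0.024 ]))]
  mark angle from vertical 0.243 bob -0.008 r 0.0592
side mark (np.float64(231.66666666666666), np.float64(152.44444444444446)) [ 0.0091 -0.08  ] brass [(array([164. , 235.1, 147.8,   9. ]), array([-0.0059, -0.0582])), (array([  3., 235., 138.,   1.]), array([-0.0072, -0.0209]))]
  mark angle from vertical 0.269 bob 0.033 r 0.0613
```

```bash

python3 -m handwheel '[{"delta_pos":[0,0,2],"yaw":0},{"delta_pos":[0,1,4],"yaw":0},{"delta_pos":[0,1,6],"yaw":0},{"delta_pos":[0,1,8],"yaw":0},{"delta_pos":[0,1,8],"yaw":0}]'
python3 tilt.py
python3 look.py 20
```

```text
time: 23.05
tool_pos: [0.4207, 0.1628, 0.1732]
ee_rot: [-1.57, 0.0, 1.048]
wrist_force: [0.7, -1.0, 1.4]
width: 0.0236
scene mark (np.float64(176.0), np.float64(172.28846153846155)) [ 0.0016 -0.0831] brass [(array([142. , 178. , 165.9,  12. ]), array([-0.0086, -0.0593])), (array([ 26. , 176.8, 156.5,   3. ]), array([-0.0103, -0.0232]))]
  mark angle from vertical 0.195 bob 0.047 r 0.0611
side mark (np.float64(231.42857142857142), np.float64(152.78571428571428)) [ 0.001  -0.0803] brass [(array([134. , 233.6, 147.5,  11. ]), array([-0.0092, -0.0573])), (array([ 10. , 233.2, 138. ,   2. ]), array([-0.0089, -0.0214]))]
  mark angle from vertical 0.166 bob -0.006 r 0.0597
origins side 197 105 scene 137 123
t 23.25 delta [  0.4 -12.8 -52.4] yaw -0.002 head 1.048 q6 -0.81 tcp [0.4209 0.1628 0.1732]
[-0.63963182 -1.3600239   2.20123291] [-0.35135616 -0.37555295  0.01276721]
```

View pics/m20.png

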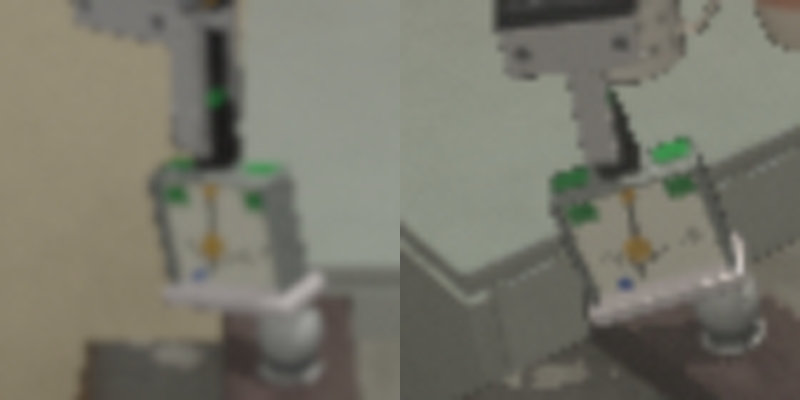

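```bash

python3 -m handwheel '[{"delta_pos":[0,2,2],"yaw":0},{"delta_pos":[0,2,4],"yaw":0},{"delta_pos":[0,3,6],"yaw":0},{"delta_pos":[0,3,8],"yaw":0},{"delta_pos":[0,4,10],"yaw":0},{"delta_pos":[0,4,10],"yaw":0}]'
python3 tilt.py
python3 look.py 21
```

```text
time: 23.85
tool_pos: [0.4121, 0.168, 0.1693]
ee_rot: [-1.57, -0.0, 1.049]
wrist_force: [1.3, -0.4, 1.8]
width: 0.0238
scene mark (np.float64(174.6216216216216), np.float64(173.13513513513513)) [-0.0036 -0.082 ] brass [(array([170. , 175.6, 167. ,  14. ]), array([-0.0103, -0.0587])), (array([ 23. , 173.8, 158. ,   3. ]), array([-0.0102, -0.0236]))]
  mark angle from vertical 0.114 bob -0.003 r 0.0588
side mark (np.float64(230.44), np.float64(153.4)) [-0.0047 -0.0801] brass [(array([146. , 231.8, 147.9,   9. ]), array([-0.0113, -0.0571])), (array([  1., 232., 138.,   1.]), array([-0.014 , -0.0188]))]
  mark angle from vertical 0.150 bob 0.069 r 0.0620
origins side 195 105 scene 134 124
t 24.05 delta [  0.3 -16.7 -62.4] yaw -0.002 head 1.048 q6 -0.79 tcp [0.4123 0.1679 0.1694]
[0.65901372 0.83379463 1.81824511] [-0.04139735 -0.4839014   0.0766187 ]
```

View pics/m21.png

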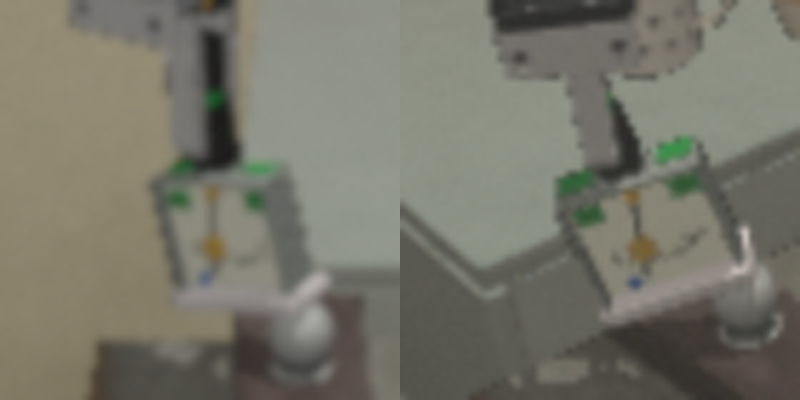

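```bash

python3 -m handwheel '[{"delta_pos":[0,1,2],"yaw":0},{"delta_pos":[0,2,4],"yaw":0},{"delta_pos":[0,3,6],"yaw":0},{"delta_pos":[0,4,8],"yaw":0},{"delta_pos":[0,5,10],"yaw":0},{"delta_pos":[0,5,10],"yaw":0}]'
python3 tilt.py
python3 look.py 22
```

```text
time: 24.65
tool_pos: [0.4034, 0.1728, 0.1642]
ee_rot: [-1.57, 0.0, 1.048]
wrist_force: [0.9, 0.3, 2.3]
width: 0.0238
scene mark (np.float64(174.4318181818182), np.float64(174.3409090909091)) [-0.0121 -0.0814] brass [(array([184. , 174.1, 168.2,  16. ]), array([-0.015 , -0.0573])), (array([ 13. , 172.5, 159.1,   3. ]), array([-0.0154, -0.0218]))]
  mark angle from vertical 0.056 bob 0.014 r 0.0597
side mark (np.float64(230.0), np.float64(154.27272727272728)) [-0.0127 -0.0788] brass [(array([145. , 230.3, 148.6,  11. ]), array([-0.0152, -0.0559])), (array([  8., 230., 139.,   1.]), array([-0.0157, -0.0194]))]
  mark angle from vertical 0.049 bob 0.011 r 0.0595
origins side 193 106 scene 131 126
t 24.85 delta [  0.5 -21.8 -72.3] yaw -0.002 head 1.048 q6 -0.77 tcp [0.4036 0.1727 0.1643]
[0.0813146  0.30513496 1.40832861] [-0.08227778 -0.55001366  0.01437589]
```

View pics/m22.png

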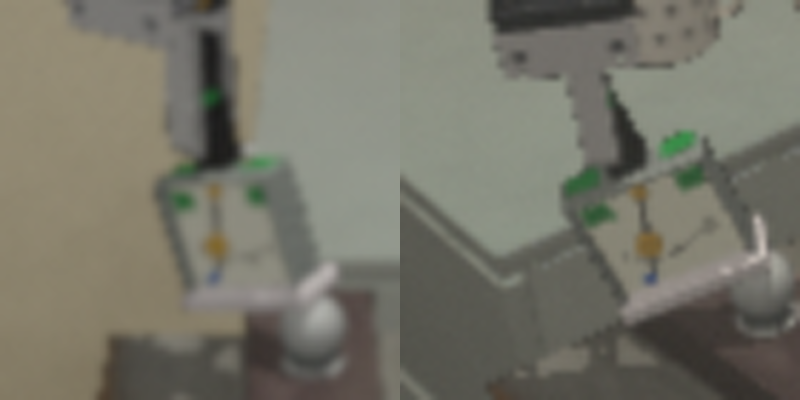

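```bash

python3 -m handwheel '[{"delta_pos":[0,1,2],"yaw":0},{"delta_pos":[0,2,4],"yaw":0},{"delta_pos":[0,2,5],"yaw":0},{"delta_pos":[0,2,5],"yaw":0},{"delta_pos":[0,2,5],"yaw":0}]'
python3 tilt.py
python3 -m handwheel '[{"delta_pos":[0,-5,1],"yaw":0},{"delta_pos":[0,-15,1],"yaw":0},{"delta_pos":[0,-25,0],"yaw":0},{"delta_pos":[0,-25,0],"yaw":0},{"delta_pos":[0,-25,0],"yaw":0},{"delta_pos":[0,-25,0],"yaw":0},{"delta_pos":[0,-25,0],"yaw":0},{"delta_pos":[0,-25,0],"yaw":0}]'
python3 tilt.py
python3 look.py 23
```

```text
time: 25.35
tool_pos: [0.3994, 0.175, 0.1624]
ee_rot: [-1.571, 0.0, 1.048]
wrist_force: [0.5, -0.3, 1.9]
width: 0.0239
scene mark (np.float64(173.6153846153846), np.float64(174.92307692307693)) [-0.0137 -0.0814] brass [(array([132., 173., 169.,  11.]), array([-0.0155, -0.058 ])), (array([ 23. , 170.7, 160. ,   3. ]), array([-0.0142, -0.0226]))]
  mark angle from vertical 0.007 bob -0.037 r 0.0589
side mark (np.float64(229.05555555555554), np.float64(154.55555555555554)) [-0.0133 -0.0791] brass [(array([142. , 229.4, 148.9,   9. ]), array([-0.0161, -0.0562])), (array([ 17. , 229. , 139.2,   2. ]), array([-0.0161, -0.0193]))]
  mark angle from vertical 0.047 bob 0.002 r 0.0600
time: 26.25
tool_pos: [0.3993, 0.175, 0.187]
ee_rot: [-1.57, 0.001, 1.048]
wrist_force: [0.6, -1.0, -3.3]
width: 0.024
scene mark (np.float64(171.97674418604652), np.float64(168.7906976744186)) [-0.0126 -0.0812] brass [(array([150. , 171.7, 162.7,  13. ]), array([-0.0156, -0.0576])), (array([ 26. , 169.7, 153.2,   3. ]), array([-0.0152, -0.0212]))]
  mark angle from vertical 0.043 bob -0.011 r 0.0600
side mark (np.float64(228.64285714285714), np.float64(148.07142857142858)) [-0.0131 -0.0785] brass [(array([129. , 229. , 142.2,   9. ]), array([-0.0159, -0.0554])), (array([  8. , 228.9, 132.8,   3. ]), array([-0.017 , -0.0197]))]
  mark angle from vertical 0.067 bob 0.033 r 0.0590
origins side 191 99 scene 128 120
t 26.45 delta [  0.5   1.3 -77. ] yaw -0.002 head 1.048 q6 -0.77 tcp [0.3995 0.175  0.1873]
[-0.17477948 -0.39514465 -2.78030718] [ 0.03192089 -0.12552403  0.00883245]
```

View pics/m23.png

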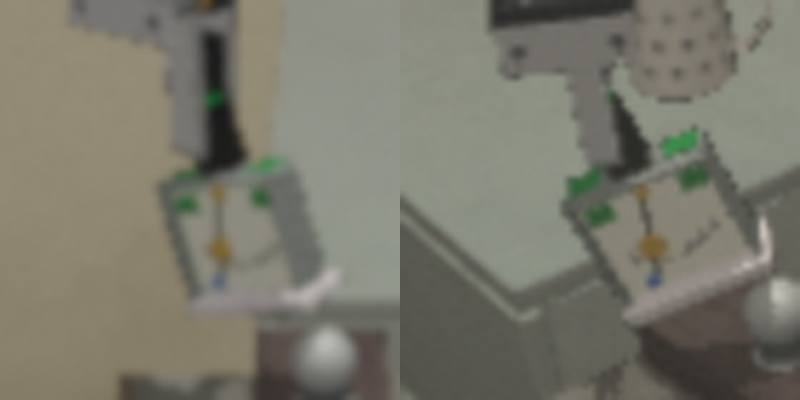

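```bash

python3 -m handwheel '[{"delta_pos":[0,12,0],"yaw":0},{"delta_pos":[0,22,0],"yaw":0},{"delta_pos":[0,25,0],"yaw":0},{"delta_pos":[0,26,2],"yaw":0},{"delta_pos":[0,26,4],"yaw":0},{"delta_pos":[0,27,6],"yaw":0},{"delta_pos":[0,28,8],"yaw":0},{"delta_pos":[0,28,8],"yaw":0},{"delta_pos":[0,28,8],"yaw":0}]'
python3 tilt.py
python3 -c "
from h import *
print(robot.get_obs()['wrist_force'])"
python3 -m handwheel '[{"delta_pos":[0,-5,0],"yaw":0},{"delta_pos":[0,-15,0],"yaw":0},{"delta_pos":[0,-25,0],"yaw":0},{"delta_pos":[0,-35,0],"yaw":0},{"delta_pos":[0,-35,0],"yaw":0},{"delta_pos":[0,-35,0],"yaw":0},{"delta_pos":[0,-35,0],"yaw":0}]'
python3 tilt.py;python3 look.py 24
```

```text
time: 27.35
tool_pos: [0.3926, 0.1793, 0.1597]
ee_rot: [-1.571, -0.001, 1.048]
wrist_force: [0.7, 0.2, 0.9]
width: 0.024
scene mark (np.float64(171.03773584905662), np.float64(175.88679245283018)) [-0.0129 -0.0815] brass [(array([143. , 170.6, 169.8,  13. ]), array([-0.0155, -0.0576])), (array([ 19. , 168.9, 160.5,   3. ]), array([-0.0163, -0.0212]))]
  mark angle from vertical 0.056 bob 0.023 r 0.0604
side mark (np.float64(227.36363636363637), np.float64(154.8181818181818)) [-0.0138 -0.0797] brass [(array([134. , 227.6, 148.9,   9. ]), array([-0.0162, -0.0557])), (array([ 14. , 227. , 139.2,   2. ]), array([-0.0156, -0.0189]))]
  mark angle from vertical 0.030 bob -0.016 r 0.0608
[1.62905659 0.4272829  2.04916783]
time: 28.15
tool_pos: [0.3923, 0.1789, 0.1939]
ee_rot: [-1.57, 0.001, 1.048]
wrist_force: [-0.1, 0.1, -3.3]
width: 0.0241
scene mark (np.float64(169.0625), np.float64(167.41666666666666)) [-0.0125 -0.0812] brass [(array([159. , 168.7, 161.2,  13. ]), array([-0.0155, -0.0574])), (array([ 21. , 167. , 151.6,   3. ]), array([-0.016 , -0.0212]))]
  mark angle from vertical 0.058 bob 0.014 r 0.0601
side mark (np.float64(226.74074074074073), np.float64(145.8148148148148)) [-0.0137 -0.0786] brass [(array([161. , 226.9, 140. ,   9. ]), array([-0.0154, -0.0559])), (array([ 15. , 226.5, 130. ,   2. ]), array([-0.0161, -0.0185]))]
  mark angle from vertical 0.040 bob 0.018 r 0.0601
origins side 189 97 scene 125 119
t 28.35 delta [  0.7   7.9 -85.2] yaw -0.002 head 1.048 q6 -0.75 tcp [0.3924 0.1789 0.194 ]
[-0.07714909  0.33977573 -2.70472505] [ 0.12249078 -0.05997867  0.02884137]
```

View pics/m24.png

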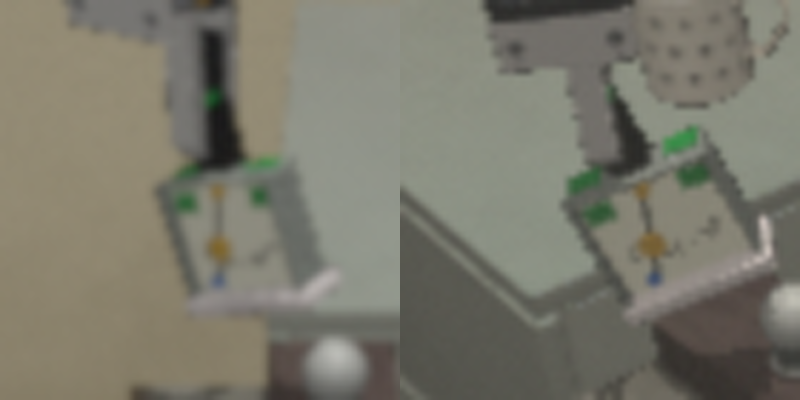

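```bash
python3 - <<'E'
import cv2,numpy as np
im=cv2.imread('pics/s24.png')[135:180,155:200]
im2=cv2.imread('pics/d24.png')[118:158,205:255]
cv2.imwrite('pics/z24.png',np.hstack([cv2.resize(im,(450,450),interpolation=cv2.INTER_CUBIC),cv2.resize(im2,None,fx=7,fy=7,interpolation=cv2.INTER_CUBIC)[:450] if 0 else cv2.copyMakeBorder(cv2.resize(im2,None,fx=7,fy=7,interpolation=cv2.INTER_CUBIC),0,170,0,0,0)]))
E
```

```text
(no output)
```

View pics/z24.png

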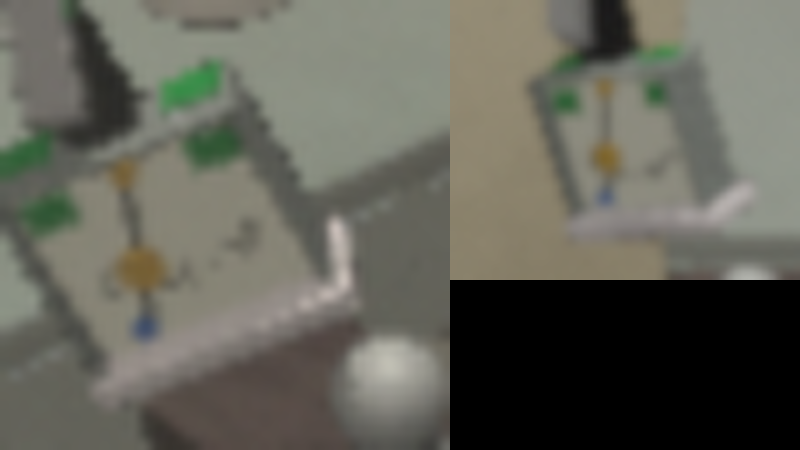

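```bash
python3 - <<'E'
from h import *
np.set_printoptions(precision=4,suppress=True)
o=robot.get_obs();R=toolR(o);b=o['tool_pos'];gx=R[:,0];gy=R[:,2];gz=np.array([0,0,1.])
s=snap('scene');d=snap('side')
c=lambda u,v:(155+(u-4.5)/10,135+(v-4.5)/10);c2=lambda u,v:(205+(u-450-3)/7,118+(v-3)/7)
def pl(s,u,v,off):
    O,dd=ray(s,u,v);P=b+gx*off;t=((P-O)@gx)/(dd@gx);X=O+dd*t-b;return np.array([X@gy,X@gz])
for nm,cam,cc,A,B,off in [('foot bottom',s,c,(103,405),(350,300),-.022),('foot top',s,c,(98,380),(345,278),-.022),('foot bot side',d,c2,(572,238),(712,221),-.022),('body L',s,c,(5,225),(100,375),-.015),('dial R',s,c,(238,110),(315,270),-.015)]:
    a=pl(cam,*cc(*A),off);e=pl(cam,*cc(*B),off);dv=a-e
    print(nm,a,e,'len',np.linalg.norm(dv),'ang line',np.arctan2(-dv[1],dv[0]),'mid',(a+e)/2)
E
```

```text
foot bottom [ 0.0048 -0.1026] [-0.0786 -0.0744] len 0.08800870475324586 ang line 0.32576195543205083 mid [-0.0369 -0.0885]
foot top [ 0.0047 -0.0926] [-0.0782 -0.0658] len 0.08708742170740272 ang line 0.31349543560919374 mid [-0.0367 -0.0792]
foot bot side [ 0.0014 -0.1008] [-0.0816 -0.0698] len 0.0886115257266757 ang line 0.35775767025275407 mid [-0.0401 -0.0853]
body L [ 0.0233 -0.0345] [ 0.0045 -0.0956] len 0.06393729142524722 ang line -1.2720282682163666 mid [ 0.0139 -0.065 ]
dial R [-0.0541 -0.0032] [-0.0689 -0.0659] len 0.06440993824424296 ang line -1.337635641598467 mid [-0.0615 -0.0346]
```

```bash
python3 -c "
from h import *
go([.4318,.1570,.180],1.048)"
```

```text
t 28.45 delta [  0.6  14.1 -45.1] yaw 0.000 head 1.048 q6 -0.75 tcp [0.3925 0.179  0.1941]
```

```bash

python3 -m handwheel '[{"delta_pos":[0,0,-20],"yaw":0},{"delta_pos":[0,0,-40],"yaw":0},{"delta_pos":[0,0,-45],"yaw":0},{"delta_pos":[0,8,-45],"yaw":0},{"delta_pos":[0,14,-45],"yaw":0},{"delta_pos":[0,17,-45],"yaw":0},{"delta_pos":[0,19,-45],"yaw":0},{"delta_pos":[0,20,-45],"yaw":0},{"delta_pos":[0,21,-45],"yaw":0},{"delta_pos":[0,21,-45],"yaw":0},{"delta_pos":[0,21,-45],"yaw":0}]'
python3 tilt.py;python3 look.py 25
```

```text
time: 29.55
tool_pos: [0.431, 0.1567, 0.1737]
ee_rot: [-1.57, 0.0, 1.048]
wrist_force: [-4.4, 0.6, 1.8]
width: 0.0236
scene mark (np.float64(183.6590909090909), np.float64(170.6590909090909)) [-0.0116 -0.0811] brass [(array([142. , 183.7, 164.7,  12. ]), array([-0.015, -0.058])), (array([ 15. , 182. , 155.5,   2. ]), array([-0.015 , -0.0222]))]
  mark angle from vertical 0.057 bob -0.000 r 0.0590
side mark (np.float64(237.53846153846155), np.float64(154.07692307692307)) [-0.0123 -0.0791] brass [(array([140. , 238.1, 148.2,   9. ]), array([-0.0153, -0.0558])), (array([  4. , 238. , 138.8,   2. ]), array([-0.0164, -0.0199]))]
  mark angle from vertical 0.068 bob 0.030 r 0.0593
origins side 200 105 scene 141 123
t 29.75 delta [  0.6 -12.6 -40.4] yaw -0.002 head 1.048 q6 -0.82 tcp [0.4312 0.1567 0.1735]
[-4.45579383  1.69210129  2.61867872] [ 0.09688664  1.25167193 -0.00944447]
```

View pics/m25.png

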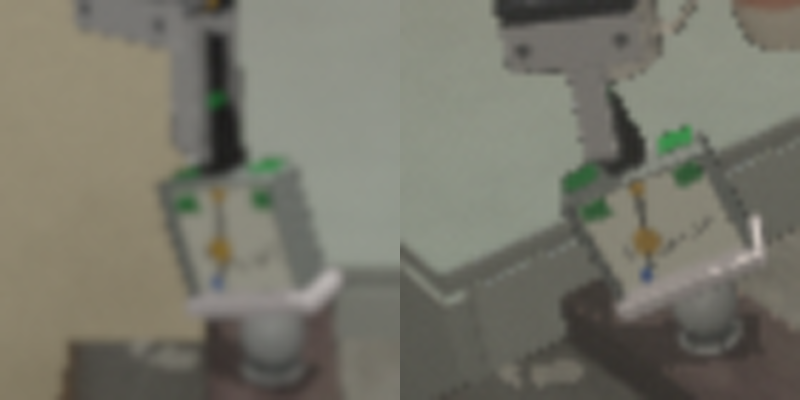

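```bash

python3 -m handwheel '[{"delta_pos":[0,0,2],"yaw":0},{"delta_pos":[0,0,4],"yaw":0},{"delta_pos":[0,0,6],"yaw":0},{"delta_pos":[0,0,7],"yaw":0},{"delta_pos":[0,0,7],"yaw":0},{"delta_pos":[0,0,7],"yaw":0},{"delta_pos":[0,0,7],"yaw":0}]'
python3 tilt.py;python3 look.py 26
```

```text
time: 30.45
tool_pos: [0.4261, 0.1604, 0.1736]
ee_rot: [-1.572, -0.001, 1.048]
wrist_force: [0.9, 0.1, 0.2]
width: 0.0235
scene mark (np.float64(182.19298245614036), np.float64(170.78947368421052)) [-0.0129 -0.0813] brass [(array([135. , 181.8, 164.9,  11. ]), array([-0.015 , -0.0583])), (array([ 29. , 180.3, 155.4,   4. ]), array([-0.0158, -0.0217]))]
  mark angle from vertical 0.049 bob 0.022 r 0.0597
side mark (np.float64(236.52631578947367), np.float64(153.6315789473684)) [-0.0137 -0.0789] brass [(array([147. , 236.8, 147.8,  10. ]), array([-0.0157, -0.0561])), (array([ 11. , 236.5, 138. ,   2. ]), array([-0.0163, -0.0189]))]
  mark angle from vertical 0.043 bob 0.015 r 0.0601
origins side 199 105 scene 138 123
t 30.65 delta [  0.1 -12.4 -46.9] yaw -0.002 head 1.048 q6 -0.81 tcp [0.4258 0.1603 0.1735]
[0.48349571 0.04143959 0.99240904] [ 0.15975398 -0.64492231  0.00927602]
```

View pics/m26.png

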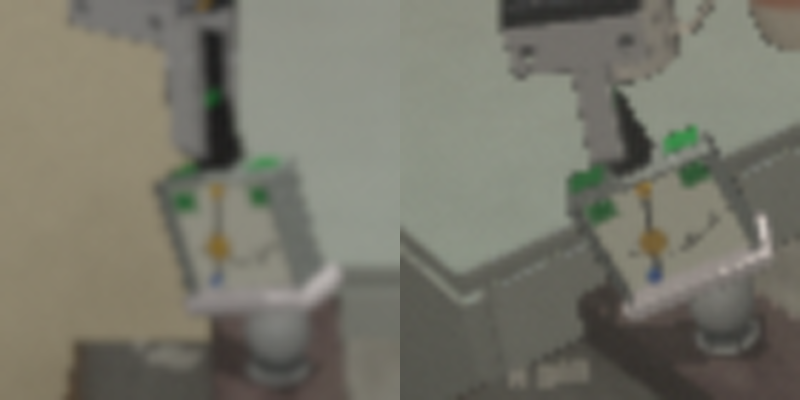

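```bash

python3 -m handwheel '[{"delta_pos":[0,1,2],"yaw":0},{"delta_pos":[0,3,4],"yaw":0},{"delta_pos":[0,4,6],"yaw":0},{"delta_pos":[0,4,8],"yaw":0},{"delta_pos":[0,4,8],"yaw":0},{"delta_pos":[0,4,8],"yaw":0}]'
python3 tilt.py;python3 look.py 27
```

```text
time: 31.25
tool_pos: [0.4182, 0.1641, 0.1694]
ee_rot: [-1.57, 0.0, 1.048]
wrist_force: [0.6, -0.7, 2.2]
width: 0.0237
scene mark (np.float64(179.68571428571428), np.float64(172.34285714285716)) [-0.0129 -0.0813] brass [(array([153. , 179.3, 166.3,  13. ]), array([-0.0152, -0.0575])), (array([ 17. , 177.7, 157.1,   3. ]), array([-0.0157, -0.022 ]))]
  mark angle from vertical 0.047 bob 0.012 r 0.0594
side mark (np.float64(234.21428571428572), np.float64(154.21428571428572)) [-0.0134 -0.0789] brass [(array([116. , 234.5, 148.5,   9. ]), array([-0.0157, -0.0562])), (array([  5., 234., 139.,   1.]), array([-0.015 , -0.0205]))]
  mark angle from vertical 0.028 bob -0.019 r 0.0585
origins side 197 106 scene 136 124
t 31.45 delta [  0.6 -16.8 -55.3] yaw -0.002 head 1.048 q6 -0.80 tcp [0.4183 0.1641 0.1693]
[ 0.59627357 -0.57873987  0.62283941] [-0.09484496 -0.21500074 -0.01929594]
```

View pics/m27.png

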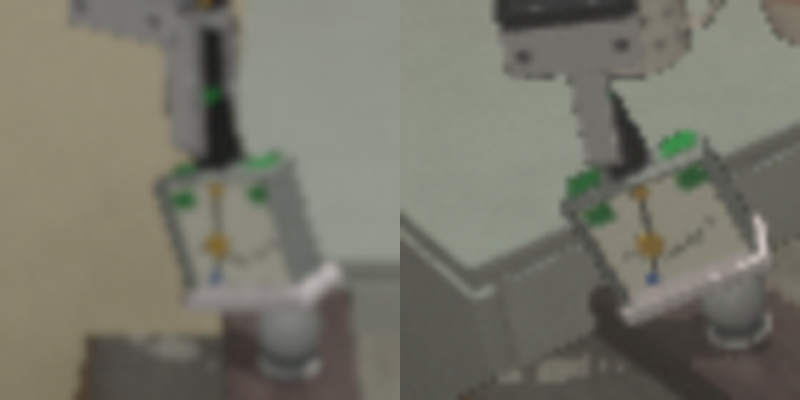

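```bash

python3 -m handwheel '[{"delta_pos":[0,2,1],"yaw":0},{"delta_pos":[0,4,2],"yaw":0},{"delta_pos":[0,5,4],"yaw":0},{"delta_pos":[0,6,6],"yaw":0},{"delta_pos":[0,7,8],"yaw":0},{"delta_pos":[0,7,8],"yaw":0}]'
python3 tilt.py;python3 look.py 28
```

```text
time: 32.05
tool_pos: [0.4114, 0.1682, 0.1624]
ee_rot: [-1.571, 0.0, 1.048]
wrist_force: [-0.5, -1.8, 4.0]
width: 0.0236
scene mark (np.float64(179.52777777777777), np.float64(173.88888888888889)) [-0.0193 -0.0805] brass [(array([157. , 178.5, 167.9,  13. ]), array([-0.0197, -0.0565])), (array([ 10. , 176.5, 159. ,   2. ]), array([-0.0187, -0.0216]))]
  mark angle from vertical -0.009 bob -0.027 r 0.0589
side mark (np.float64(234.0), np.float64(155.6)) [-0.02   -0.0778] brass [(array([130. , 233.8, 149.5,   9. ]), array([-0.0203, -0.0542])), (array([ 11., 233., 140.,   1.]), array([-0.0186, -0.0184]))]
  mark angle from vertical -0.024 bob -0.047 r 0.0594
origins side 195 107 scene 134 126
t 32.25 delta [  0.5 -23.6 -63.2] yaw -0.002 head 1.048 q6 -0.79 tcp [0.4115 0.1682 0.1624]
[ 0.23496255 -1.40822036  3.98984282] [-0.38880892 -0.31751241 -0.09421531]
```

View pics/m28.png

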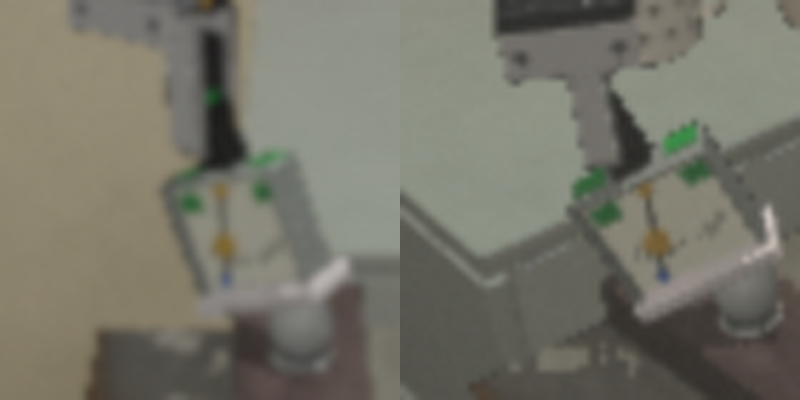

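```bash

python3 -m handwheel '[{"delta_pos":[0,-6,0],"yaw":0},{"delta_pos":[0,-18,0],"yaw":0},{"delta_pos":[0,-30,0],"yaw":0},{"delta_pos":[0,-30,-8],"yaw":0},{"delta_pos":[0,-30,-15],"yaw":0},{"delta_pos":[0,-30,-15],"yaw":0},{"delta_pos":[0,-30,-15],"yaw":0},{"delta_pos":[0,-30,-15],"yaw":0},{"delta_pos":[0,-30,-15],"yaw":0},{"delta_pos":[0,-30,-15],"yaw":0}]'
python3 tilt.py;python3 look.py 29
python3 - <<'E'
import cv2,numpy as np
from h import *
o=robot.get_obs()['tool_pos'];s=snap('scene');d=snap('side')
def cr(s):
    u,v=map(int,proj(s,o));im=cv2.cvtColor(s['image'],cv2.COLOR_RGB2BGR)[v-8:v+32,u-20:u+20];print(u-20,v-8);return cv2.resize(im,(400,400),interpolation=cv2.INTER_CUBIC)
cv2.imwrite('pics/z29.png',np.hstack([cr(s),cr(d)]))
E
```

```text
time: 33.25
tool_pos: [0.4245, 0.1606, 0.1924]
ee_rot: [-1.571, 0.0, 1.048]
wrist_force: [0.2, 0.3, -4.1]
width: 0.0237
scene mark (np.float64(182.66666666666666), np.float64(165.6904761904762)) [-0.0189 -0.08  ] brass [(array([171. , 181.7, 159.6,  13. ]), array([-0.0193, -0.0562])), (array([ 26. , 179.6, 150.2,   3. ]), array([-0.0182, -0.0202]))]
  mark angle from vertical -0.011 bob -0.029 r 0.0598
side mark (np.float64(237.33333333333334), np.float64(148.88888888888889)) [-0.0197 -0.0778] brass [(array([172. , 237.1, 142.8,  10. ]), array([-0.0196, -0.0548])), (array([  7. , 236.4, 133. ,   2. ]), array([-0.0184, -0.0188]))]
  mark angle from vertical -0.022 bob -0.034 r 0.0591
origins side 198 100 scene 137 118
t 33.45 delta [  0.4   6.5 -48.1] yaw -0.002 head 1.048 q6 -0.81 tcp [0.4246 0.1606 0.1925]
[ 0.42108293  0.16887782 -2.96856685] [ 0.09245373 -0.04785988  0.01458179]
152 135
213 117
```

View pics/z29.png

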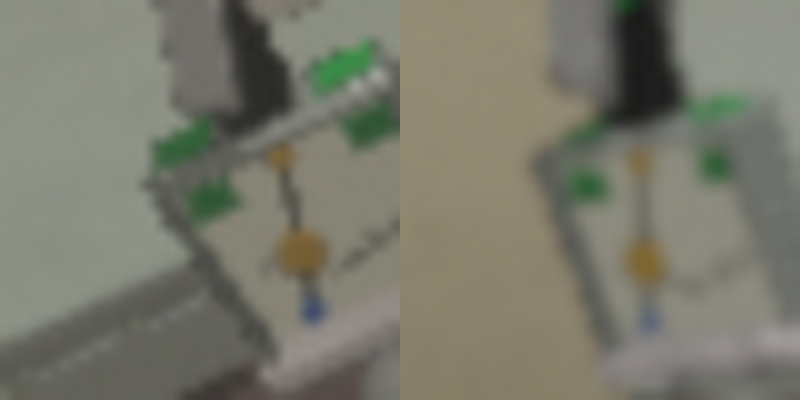

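```bash

python3 -m handwheel '[{"delta_pos":[0,8,0],"yaw":0},{"delta_pos":[0,14,0],"yaw":0},{"delta_pos":[0,17,0.5],"yaw":0},{"delta_pos":[0,18,1],"yaw":0},{"delta_pos":[0,19,1.5],"yaw":0},{"delta_pos":[0,20,2],"yaw":0},{"delta_pos":[0,20,2],"yaw":0},{"delta_pos":[0,20,2],"yaw":0}]'
python3 tilt.py;python3 look.py 30
```

```text
time: 34.35
tool_pos: [0.4233, 0.1615, 0.1729]
ee_rot: [-1.572, -0.0, 1.048]
wrist_force: [-0.7, -1.9, 0.3]
width: 0.0238
scene mark (np.float64(183.43478260869566), np.float64(170.6086956521739)) [-0.0199 -0.0802] brass [(array([139. , 181.8, 164.9,  11. ]), array([-0.018 , -0.0572])), (array([ 31. , 180.3, 155.4,   4. ]), array([-0.0188, -0.0205]))]
  mark angle from vertical -0.017 bob 0.022 r 0.0597
side mark (np.float64(237.0909090909091), np.float64(153.63636363636363)) [-0.0193 -0.0772] brass [(array([147. , 236.7, 147.7,  10. ]), array([-0.0187, -0.0547])), (array([ 10. , 236.2, 138. ,   2. ]), array([-0.0181, -0.0182]))]
  mark angle from vertical -0.020 bob -0.016 r 0.0590
origins side 198 105 scene 138 123
t 34.55 delta [  0.4 -13.2 -49.7] yaw -0.002 head 1.048 q6 -0.81 tcp [0.4232 0.1615 0.1727]
[ 0.28862196 -1.83296365  1.424903  ] [-0.34505698 -0.24584686 -0.09143918]
```

View pics/m30.png

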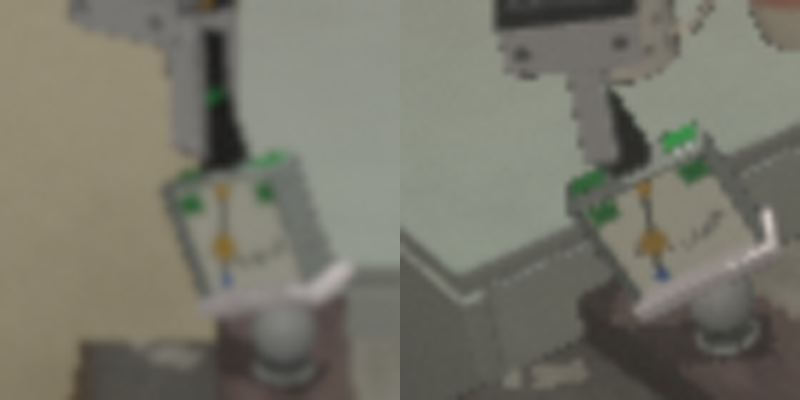

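```bash

python3 -m handwheel '[{"delta_pos":[0,0,0],"yaw":0},{"delta_pos":[0,0,0],"yaw":0},{"delta_pos":[0,0,0],"yaw":0},{"delta_pos":[0,0,0],"yaw":0},{"delta_pos":[0,0,0],"yaw":0},{"delta_pos":[0,0,0],"yaw":0},{"delta_pos":[0,0,0],"yaw":0},{"delta_pos":[0,0,0],"yaw":0},{"delta_pos":[0,0,0],"yaw":0},{"delta_pos":[0,0,0],"yaw":0}]'
python3 tilt.py
python3 - <<'E'
import cv2,numpy as np
from h import *
ob=robot.get_obs();print(ob['wrist_force']);o=ob['tool_pos'];s=snap('scene');d=snap('side')
def cr(s):
    u,v=map(int,proj(s,o));im=cv2.cvtColor(s['image'],cv2.COLOR_RGB2BGR)[v-8:v+32,u-20:u+20];print(u-20,v-8);return cv2.resize(im,(400,400),interpolation=cv2.INTER_CUBIC)
cv2.imwrite('pics/z31.png',np.hstack([cr(s),cr(d)]))
E
```

```text
time: 35.55
tool_pos: [0.4231, 0.1616, 0.1725]
ee_rot: [-1.571, -0.0, 1.048]
wrist_force: [0.7, -1.0, 1.1]
width: 0.0239
scene mark (np.float64(183.34375), np.float64(170.84375)) [-0.0198 -0.0806] brass [(array([133. , 181.8, 164.9,  11. ]), array([-0.0184, -0.0569])), (array([ 34. , 179.9, 155.6,   4. ]), array([-0.0179, -0.0208]))]
  mark angle from vertical -0.032 bob -0.015 r 0.0598
side mark (np.float64(237.0), np.float64(154.0)) [-0.0192 -0.0783] brass [(array([145. , 236.8, 147.9,   9. ]), array([-0.0191, -0.0549])), (array([ 17. , 236.3, 138. ,   2. ]), array([-0.0188, -0.0177]))]
  mark angle from vertical -0.007 bob -0.009 r 0.0606
[ 0.31525875 -1.8605854   0.39508914]
153 140
213 122
```

View pics/z31.png

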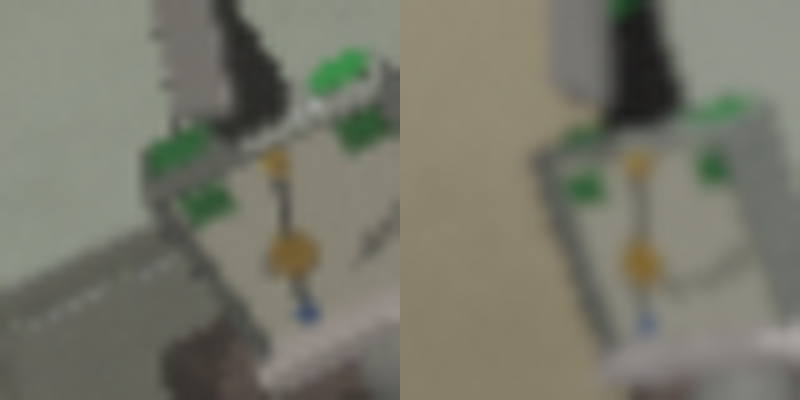

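```bash
python3 -c "
from h import *
snap('scene','s32.png')"
```

```text
(no output)
```

View pics/s32.png

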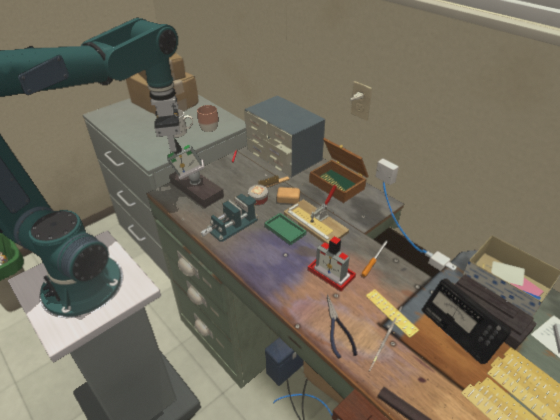

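```bash
python3 -c "
from h import *
print(robot.get_obs()['wrist_force'],robot.get_obs()['time']);print(robot.close_job())"
```

```text
[ 1.14719595 -0.80374636  0.09342775] 35.8
the job is handed in; nothing more can be done
None
```

I handed the job in at about 36 s. The red gauge is upright in the red nest and let go. The green gauge is held on the stud with its pointer on the blue mark, as closely as I could measure.

**How it was done:**
- I set the green gauge upright on the ball and held it there for over a second. I then rocked it by sliding and pressing its foot on the ball, so the post turned between the pads, because the moves themselves can't tilt the tool.
- To re-centre the ball I lifted the gauge off the stud, moved it across and set it down again, leaned over. I did this a few times.

**Last checks:**
- **Pointer:** within about 0.01 rad of the mark, with the gauge very slightly over-leaned. Single estimates disagree, from +0.007 to −0.03 rad, because the far cameras give about 3 mm per pixel. The mark itself read about 0.355 rad from close up.
- **Ball on the foot:** near the middle, judged by eye and from the geometry to within a few millimetres.
- **Push on the stud:** about 3–4 N, with no visible drift over the last second.
- **Rest of the bench:** nothing else looked moved in the last scene picture.

**What went wrong:** during one early rocking push the force on the stud reached about 13–14 N. That probably pressed it to its stop for about 0.2 s, which is more than the light pressing asked for; I backed off. After that the readings taken between moves stayed at about 8 N or less. Some strokes also slid the foot on the ball instead of tilting the gauge.

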